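# Index the clamp jaw past its snap pin and clamp the block

## Task

Close the bench clamp onto the metal block that sits on its rail. First press the spring pin flush, slide the jaw along towards the block and let the pin snap out in the very next hole of the sleeve; then turn the feed knob clockwise until the sprung pad holds the block against the jaw, pushed in about half of its travel and not bottomed. Press with a light hand, leave the block upright on the rail and do not disturb the things lying around.

Things in the scene. Friction and masses are not known exactly. Their poses are not given: they have to be found in the camera images.
- holder: The bench clamp, fixed to the bench: grey base 84 x 300 mm with an aluminium rail (40 mm wide, top 34 mm above the bench) along its y axis. Origin at the middle of its underside on the bench; z up. The sleeve jaw is on its -y half, the feed carriage with the knob on its +y half, the block between them.
- pin_top (a point): Top of the steel spring pin: a 12 mm round dome fixed in the rail at y = -62 mm of the clamp (it never moves along the rail), standing 6 mm above the sleeve's top, through a hole 13.5 mm wide. Pressing: 1.6 N to start, 4 N when flush. A fingertip wider than the hole, resting on the sleeve over the pin, holds it flush while it pushes the sleeve along.
- pin (a joint): How far the pin is pressed in, m: 0 = fully out, locking the jaw both ways; 0.006 = flush with the sleeve's top, jaw free to slide; 0.008 = under the sleeve's wall, which keeps it down by itself once the jaw has moved about 10 mm.
- jaw (a joint): Travel of the sleeve jaw along the clamp's +y (to the block), m; 0 at the start, pin in the first hole. Its sleeve is a flat aluminium tube 52 mm wide, top 37 mm above the bench, with three holes 32 mm apart: the pin snaps out at 0, 0.032 (the next hole) and 0.064. Sliding friction about 3 N, but 10 to 20 N at first to edge the pin under the wall; with the pin out it stops dead (0.75 mm play).
- jaw_face (a point): Centre of the jaw plate's rubber face that meets the block. The plate stands across the sleeve's front end, 52 mm wide, 10 mm thick, its top 66 mm above the bench; the plate's back is 20 mm in front of the first hole's centre (and of the pin, at the start). Same axes as the clamp.
- block_center (a point): Centre of the loose metal alignment block, 30 mm thick along the rail, 50 mm across it, 30 mm high, 0.12 kg, resting on the rail with its long side across. It slides on the rail when pushed.
- knob_grip (a point): Grip point in the bar grip of the black feed knob on top of the feed carriage, 81 mm above the bench. The bar is 12 mm thick and 44 mm long (along this point's x axis), 24 mm high (67 to 91 mm above the bench); fingers may reach down to 70 mm. The knob turns about the vertical, and moves with the carriage.
- feed_knob (a joint): Angle of the feed knob, rad; it grows clockwise seen from above, range 0 to 1.87. At 0 the bar lies along the clamp's x axis. Each radian moves the carriage, with the knob itself and the pad on it, 12 mm along the clamp's -y (towards the block). The knob stays where it is left; turning takes 0.1 to 0.25 N m.
- pad (a joint): How far the sprung pad (48 mm wide plate on the front of the carriage) is pushed in, m: 0 = free, 0.0072 = bottomed; 1.2 N per mm after 1.8 N. With the jaw in the next hole, the pad meets the block when the block lies against the jaw, at a knob angle near 1.15 rad, and is half in near 1.45 rad.
- spare_block: A second, equal block, 30 x 50 x 30 mm, lying behind the clamp: leave it alone. Origin at the middle of its underside.
- tweezers: Steel tweezers 18 x 120 x 10 mm lying in front of the clamp: leave alone. Origin at the middle of the underside.
- lens_cap: Flat black lens cap, 67 mm across, 12 mm high, lying behind the clamp: leave alone. Origin at the middle of the underside.
There are look-alikes about, which are no part of the job. Leave any orange look-alike of the part that bears block_center alone.

How it is judged:
By the outcome, as a careful person would: the job done as asked, in the order asked, and still so for the second after the job is handed in, with the robot touching nothing.
It also fails if it takes over 54 s, if anything falls off the work surface, if the arm or the gripper's body presses on something with over 40 N, if the wrist force passes 120 N, or if a joint passes its speed limit or range.

## Robot

A 6-joint arm with a two-finger parallel gripper is mounted at the origin on a cart in front of the work surface, level with it; the furniture and walls round the work are solid. World frame = base frame: x ahead of the robot, y to its left, z up, the work surface at z = 0. Lengths are in m, angles in degrees, forces in N, time in s.
With the tool pointing down it reaches from about 0.375 to 0.9 m from the base axis. Payload 3.1 kg.
Tool frame: the origin (TCP) lies at the very end of the fingers, on their centre line; the grasp point (between the pads) lies 19 mm behind it; z points along the fingers, y is the line along which they close (so a half turn about z gives the same grasp; the last joint's range is limited). The gripper opens to 87 mm and grips with 3 to 60 N. Pads are 19 mm wide; open, the fingers measure 117 mm over their backs; the gripper's body (75 mm by 190 mm) begins 51 mm behind the grasp point.
Start: joints at [-79.097, 30.224, 82.088, -0, 67.689, -10.227], TCP at [0.225, -0.583, 0.185] pointing down, gripper open.
Joint ranges: [-176.69, 176.69], [-43.24, 126.21], [12.49, 139.97], [-82, 262], [0, 151.66], [-163.58, 163.58]. Speed limits (degrees/s): [159.86, 159.86, 180, 180, 180, 180].

## Interface

Orientations are given as a 3x3 rotation matrix whose columns are the frame's x, y, z axes.
In Python, from rig import bot gives the robot as it stands.
- The arm moves only by the tool move_arm, never from a script. Its argument "increments" is a list of rows, each an object with "xyz": the shift along the tool's x, y, z in mm, a list of three; "roll": the turn about the tool's z in rad; "grip": the opening in per cent of the stroke, from 0 (shut) to 100 (fully open). A call has 1 to 5 rows; each row shifts and turns the commanded pose from where the row before left it, along the tool's axes as they then stand; what a row does not reach is not made up. A row lasts 1/12 s, in which the tool goes at most 41.7 mm and 7.16 degrees, less where a joint would pass 70% of its speed; a pose out of reach is approached as far as the arm can. A call is refused whole if a number of a shift passes 41.7 or a number of a turn 0.125, either way. A call with a gripper value outside its range is refused whole. The fingers move at their own pace and stop on an object; the grip force is fixed at half the most. Time passes only in rows, so rows that do not move let the fingers close. It gives the time, the measured TCP pose, the force, the opening and the grip force at its end, in the units of the state.
- bot.read_state(): the state, without advancing time (a new reading comes with each control period).
- bot.capture(name): name is "side" or "top"; returns (picture, depth): 480x640x3 uint8, red, green, blue; 480x640 float32, m along the optical axis (not along the pixel's ray), 0 where there is no reading.
- bot.camera_model(name): a dict with "intrinsics" (3x3 intrinsics, pixels), "D" ([k1, k2, p1, p2, k3] as OpenCV has them; the pictures are not rectified), "rvec" (rotation vector, rad) and "tvec" (3), from world to camera coordinates, as OpenCV has them. Camera axes: x right, y down, z forward; pixel columns grow to the right and rows downward; lengths in m; the calibration is good to about 2 mm. A picture is of the moment at which its call begins. camera_model takes no time and is no camera call.
- bot.hand_in(): hands the job in; it is judged then, once.
Trained networks look in the newest picture that a camera, given by its name, has taken for a name from the list of things; names that differ only in an ending like _2 or _b are one class to them, and where a whole thing is asked for, a point or a joint stands for the part that bears it (a point fixed in the world has none). Each returns a list of dicts, best first, with "conf" (0 to 1); they miss things now and then, are a little off and sometimes report something else, mostly with a low value. They report only what shows in the picture. A call takes as long as a camera call. They do not tell look-alikes from the thing itself.
- bot.spot_in(label, camera): "at" ([x, y, z] in m, in the coordinates of the camera as it stood for that picture, good to about 4 mm: the middle of the surface that is visible of it).
- bot.trace(label, camera): "mask" (480x640 bool, what is visible of it).
The state is a dict: "time_s": time; "joint_positions": joint angles; "qvel": joint speeds; "tau": joint torques, N m; "position": TCP position; "tcp_rot": TCP orientation; "force": force on the tool from outside, world axes, zero at the start; "moment": the same for the moment, N m; "opening": opening from 0.0 (shut) to 1.0 (fully open); "grasp_force": force on a finger pad.
Only numpy, scipy, OpenCV 4.12 (cv2) and the standard library are available. Lean on these libraries where they do the work, as an engineer would, in place of code of your own. Each camera call takes 0.05 s, during which the arm holds its last target. There are 200 camera calls.

## Working session

There is one attempt and no reset: what is moved stays moved. The work goes in short steps, Python scripts to look and compute and a tool call to move; the robot and the scene stay as the last step left them, time stands still between calls to the robot, and variables do not carry over. Pictures are saved under pics/ and viewed, at most 10 in all, crops included, and the job is handed in when it is done.

Besides the shell and the picture viewer there is one more tool, called after "Emit:" by a JSON object that holds its "name" and its "arguments", one argument or row to a line. move_arm: Moves the arm, as the interface text tells. Its arguments: {"type":"object","properties":{"increments":{"type":"array"}},"required":["increments"]}

```bash
mkdir -p pics; cat > h.py <<'E'
import numpy as np, cv2
from rig import bot
def cam(n):
    m=bot.camera_model(n);R=cv2.Rodrigues(np.array(m["rvec"],float))[0]
    return np.array(m["intrinsics"],float),np.array(m["D"],float),R,np.array(m["tvec"],float).ravel()
def c2w(p,n):
    K,D,R,t=cam(n);return R.T@(np.array(p)-t)
def proj(P,n):
    m=bot.camera_model(n);K,D,R,t=cam(n)
    return cv2.projectPoints(np.array(P,float).reshape(-1,1,3),cv2.Rodrigues(R)[0],t,K,D)[0].reshape(-1,2)
def cloud(depth,n,mask=None):
    K,D,R,t=cam(n);ok=depth>0
    if mask is not None: ok&=mask
    v,u=np.nonzero(ok);z=depth[v,u]
    xy=cv2.undistortPoints(np.stack([u,v],1).astype(float).reshape(-1,1,2),K,D).reshape(-1,2)
    return (np.c_[xy*z[:,None],z]-t)@R,np.c_[u,v]
E
python3 - <<'E'
from h import *
for n in("top","side"):
    p,d=bot.capture(n);cv2.imwrite(f"pics/{n}0.png",p[:,:,::-1]);np.save(f"{n}_d.npy",d)
    for l in("holder","pin_top","jaw_face","block_center","knob_grip","spare_block","tweezers","lens_cap"):
        for r in bot.spot_in(l,n)[:3]:
            w=c2w(r["at"],n);print(n,l,round(r["conf"],2),w.round(4),proj(w,n)[0].round())
print(bot.read_state()["time_s"])
E
```

```text
top holder 0.77 [0.4965 0.0011 0.0305] [318. 265.]
top jaw_face 0.56 [ 0.4739 -0.069   0.037 ] [355. 278.]
top block_center 0.84 [0.5001 0.0321 0.0679] [300. 262.]
top block_center 0.77 [ 0.4684 -0.2249  0.0267] [438. 283.]
top block_center 0.67 [0.4103 0.2283 0.0307] [196. 308.]
top knob_grip 0.61 [0.5123 0.0916 0.0653] [268. 254.]
top spare_block 0.72 [0.5783 0.0158 0.0314] [311. 222.]
top tweezers 0.43 [0.425  0.0318 0.0081] [301. 303.]
top lens_cap 0.86 [ 0.5802 -0.0716  0.0055] [356. 224.]
side holder 0.84 [0.4947 0.0873 0.0332] [346. 301.]
side jaw_face 0.96 [ 0.4703 -0.0598  0.0391] [375. 242.]
side block_center 0.97 [0.4131 0.2384 0.0302] [382. 389.]
side block_center 0.93 [ 0.4655 -0.2182  0.0223] [389. 196.]
side block_center 0.85 [0.495  0.0393 0.0653] [352. 267.]
side knob_grip 0.66 [0.5099 0.0944 0.0796] [337. 283.]
side spare_block 0.85 [0.5791 0.037  0.0314] [303. 272.]
side tweezers 0.6 [0.4288 0.0467 0.0079] [389. 300.]
side lens_cap 0.75 [ 0.5729 -0.0679  0.0092] [320. 242.]
0.9
```

View pics/top0.png

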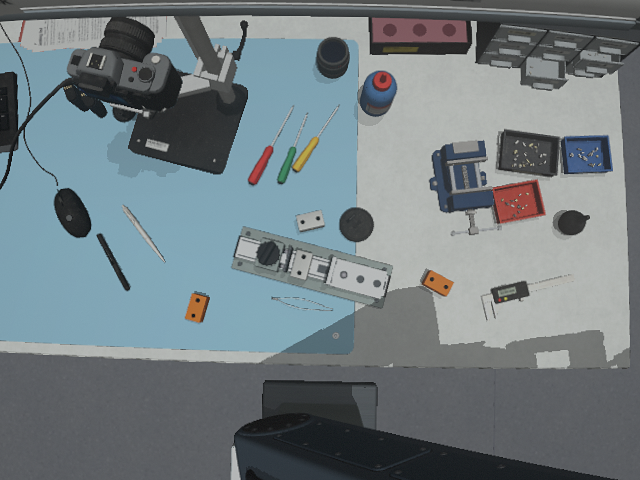

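View pics/side0.png

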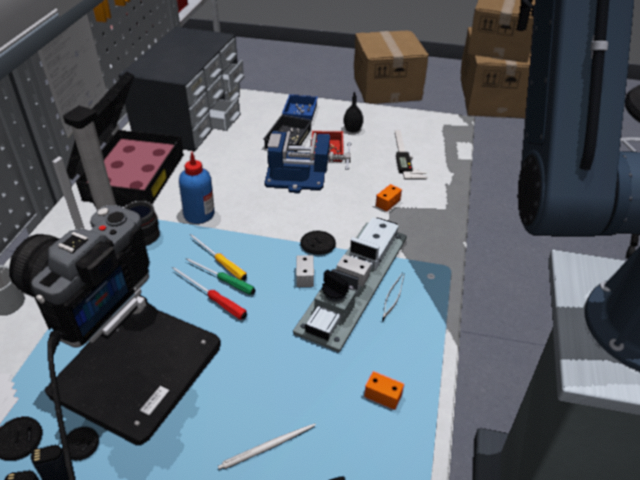

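The candidates for the block are the grey one on the rail at top (300,262), orange ones at (438,283) and (196,308), and a spare grey one at (311,222). The grey one between jaw and carriage fits the description. I'll fit the clamp pose and confirm in an enlarged crop.

```bash
python3 - <<'E'
from h import *
T={}
for n in("top","side"):
    p,d=bot.capture(n)
    r=bot.trace("holder",n)
    m=max(r,key=lambda a:a["conf"])["mask"];m=cv2.dilate(m.astype(np.uint8),np.ones((5,5)))>0
    P,_=cloud(d,n,m)
    rd=[('base',.008,.05),('all',.012,.2)]
    for nm,a,b in rd:
        s=P[(P[:,2]>a)&(P[:,2]<b)].astype(np.float32)
        rc=cv2.minAreaRect(s[:,:2].copy());print(n,nm,len(s),np.round(rc[0],4),np.round(rc[1],4),round(rc[2],2),)
    print(n,'z hist',np.histogram(P[:,2],np.arange(-.005,.1,.005))[0])
    for l in("knob_grip","block_center","jaw_face","pin_top"):
        for q in bot.trace(l,n)[:2]:
            Q,uv=cloud(d,n,q["mask"])
            if len(Q)>3: print(n,l,round(q["conf"],2),len(Q),np.median(Q,0).round(4),uv.mean(0).round())
    if n=="top": cv2.imwrite("pics/crop1.png",cv2.resize(p[215:315,220:405,::-1],None,fx=4.3,fy=4.3,interpolation=cv2.INTER_CUBIC))
K,D,R,t=cam("top");print(K,(-R.T@t).round(3),(-cam("side")[2].T@cam("side")[3]).round(3))
E
```

```text
top base 5486 [0.4954 0.013 ] [0.2984 0.0842] 76.37
top all 4886 [0.4951 0.0126] [0.2971 0.0837] 76.39
top z hist [ 590  230  603 2042  110    7   45 1222 1274   89  194  108   24  276
  350   26    7    9   78   89]
top knob_grip 0.73 459 [0.5143 0.0891 0.069 ] [268. 253.]
top block_center 0.73 512 [0.4127 0.2273 0.0289] [196. 307.]
top block_center 0.67 478 [ 0.4686 -0.2244  0.0261] [437. 283.]
top jaw_face 0.8 1632 [ 0.4756 -0.0691  0.0365] [355. 277.]
top pin_top 0.57 6363 [0.4933 0.0005 0.0327] [313. 267.]
side base 4651 [0.4939 0.0149] [0.3039 0.0853] 76.3
side all 5469 [0.4939 0.0149] [0.3039 0.0847] 76.44
side z hist [ 440  512  233 1882  182  130  167  571 1094  228  269  359  169  214
  356   83   50   59   68  135]
side knob_grip 0.76 592 [0.5151 0.099  0.0765] [334. 285.]
side block_center 0.98 609 [0.4895 0.0376 0.0637] [355. 268.]
side block_center 0.92 940 [0.4105 0.2394 0.0299] [384. 390.]
side jaw_face 0.77 1329 [ 0.4717 -0.0602  0.0386] [374. 241.]
[[537.56247929   0.         319.82793023]
 [  0.         537.56247929 240.76283455]
 [  0.           0.           1.        ]] [ 0.436 -0.018  1.037] [0.395 0.748 0.77 ]
```

View pics/crop1.png

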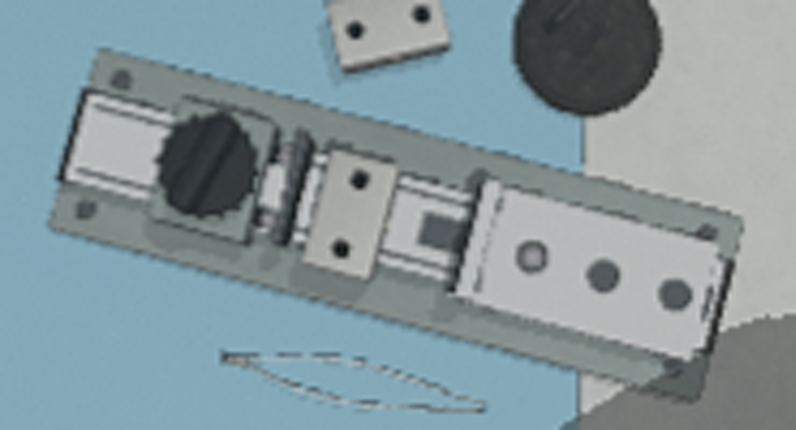

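The crop shows the grey block at crop (348,213), between the pad and the jaw, so it's the right one. The pin's pale dome is at (532,257) in the first hole, and the free holes are at (603,275) and (675,294). The knob bar runs from (190,205) to (235,120). I'll refine the pin position and plan the approach.

```bash
cat >> h.py <<'E'
def ray(px,n,z):
    K,D,R,t=cam(n);a=cv2.undistortPoints(np.array(px,float).reshape(1,1,2),K,D).reshape(2)
    d=R.T@np.r_[a,1];c=-R.T@t;return c+d*(z-c[2])/d[2]
PSI=np.radians(-13.6);C=np.array([.4951,.0135])
CX=np.array([np.cos(PSI),np.sin(PSI)]);CY=np.array([-np.sin(PSI),np.cos(PSI)])
def inc(xy):  # world xy -> clamp mm
    v=np.array(xy)[:2]-C;return np.round([v@CX*1e3,v@CY*1e3],1)
def tocl(x,y): return C+CX*x/1e3+CY*y/1e3
def st():
    s=bot.read_state();R=np.array(s["tcp_rot"]);print("t",round(s["time_s"],2),"p",np.round(s["position"],4),"clamp",inc(s["position"]),"F",np.round(s["force"],1),"op",round(s["opening"],2),"gf",s["grasp_force"]);print(R.round(3));return s,R
def to(xyz,s,R): print("tool mm",np.round(R.T@(np.array(xyz)-np.array(s["position"]))*1e3,1))
E
python3 - <<'E'
from h import *
for px,z in(((532,257),.043),((603,275),.037),((675,294),.037)):
    w=ray((220+(px[0]+.5)/4.3-.5,215+(px[1]+.5)/4.3-.5),"top",z);print(w.round(4),inc(w))
for px in ((348,213),(213,160)):
    w=ray((220+px[0]/4.3,215+px[1]/4.3),"top",.064 if px[0]>300 else .085);print(w.round(4),inc(w))
s,R=st();to([*tocl(0,-59),.16],s,R)
a=np.degrees(np.arctan2(R[1,1],R[0,1]));print("tool y ang",a,"clamp y",np.degrees(np.arctan2(CY[1],CY[0])))
for a in range(640//640):pass
# obstacles along path
d=np.load("top_d.npy");P,_=cloud(d,"top");q=P[(P[:,2]>.07)&(P[:,0]>.3)&(P[:,0]<.75)&(abs(P[:,1])<.45)]
print(len(q),q[:, :2].min(0),q[:,:2].max(0)); f=q[q[:,0]<.62];print(f.min(0),f.max(0))
E
```

```text
[ 0.4802 -0.0469  0.043 ] [ -0.2 -62.2]
[ 0.4734 -0.0779  0.037 ] [  0.4 -94. ]
[ 0.4659 -0.1091  0.037 ] [   0.4 -126.1]
[0.4954 0.0308 0.064 ] [-3.8 16.9]
[0.5148 0.0863 0.085 ] [ 2.  75.4]
t 1.5 p [ 0.2253 -0.5829  0.1849] clamp [-122.  -643.1] F [-0.3 -1.4 -0.2] op 1.0 gf 0.0
[[ 0.933  0.36   0.   ]
 [ 0.36  -0.933  0.   ]
 [ 0.    -0.    -1.   ]]
tool mm [ 433.  -410.6   25. ]
tool y ang -68.86924066410609 clamp y 76.4
18767 [ 0.30000492 -0.31546595] [0.74998907 0.44948961]
[ 0.30000492 -0.31546595  0.07005738] [0.61999065 0.11071433 0.661486  ]
```

Emit:
{"name": "move_arm", "arguments": {
  "increments": [
    {"xyz": [28.8,-27.3,0],"roll": 0,"grip": 0},
    {"xyz": [28.8,-27.3,0],"roll": 0,"grip": 0},
    {"xyz": [28.8,-27.3,0],"roll": 0,"grip": 0},
    {"xyz": [28.8,-27.3,0],"roll": 0,"grip": 0},
    {"xyz": [28.8,-27.3,0],"roll": 0,"grip": 0}
  ]
}}

```text
time_s: 1.92
position: [0.3109, -0.4021, 0.185]
tcp_rot: [[0.933, 0.36, 0.0], [0.36, -0.933, -0.0], [0.0, 0.0, -1.0]]
force: [0.6, 0.4, 0.4]
opening: 0.703
grasp_force: 0.0
```

Emit:
{"name": "move_arm", "arguments": {
  "increments": [
    {"xyz": [28.8,-27.3,0],"roll": 0,"grip": 0},
    {"xyz": [28.8,-27.3,0],"roll": 0,"grip": 0},
    {"xyz": [28.8,-27.3,0],"roll": 0,"grip": 0},
    {"xyz": [28.8,-27.3,0],"roll": 0,"grip": 0},
    {"xyz": [28.8,-27.3,0],"roll": 0,"grip": 0}
  ]
}}

```text
time_s: 2.33
position: [0.3961, -0.2229, 0.1852]
tcp_rot: [[0.933, 0.36, 0.001], [0.36, -0.933, -0.001], [0.0, 0.001, -1.0]]
force: [0.3, 0.3, 0.5]
opening: 0.325
grasp_force: 0.0
```

Emit:
{"name": "move_arm", "arguments": {
  "increments": [
    {"xyz": [28.8,-27.3,5],"roll": 0,"grip": 0},
    {"xyz": [28.8,-27.3,5],"roll": 0,"grip": 0},
    {"xyz": [28.8,-27.3,5],"roll": 0,"grip": 0},
    {"xyz": [28.8,-27.3,5],"roll": 0,"grip": 0},
    {"xyz": [28.8,-27.3,5],"roll": 0,"grip": 0}
  ]
}}

```text
time_s: 2.75
position: [0.4814, -0.0434, 0.16]
tcp_rot: [[0.933, 0.361, 0.001], [0.361, -0.933, -0.0], [0.001, 0.001, -1.0]]
force: [0.6, -1.0, -0.5]
opening: 0.016
grasp_force: 0.0
```

Emit:
{"name": "move_arm", "arguments": {
  "increments": [
    {"xyz": [0,0,0],"roll": 0.121,"grip": 0},
    {"xyz": [0,0,0],"roll": 0.121,"grip": 0},
    {"xyz": [0,0,0],"roll": 0.121,"grip": 0},
    {"xyz": [0,0,0],"roll": 0.121,"grip": 0},
    {"xyz": [0,0,0],"roll": 0.121,"grip": 0}
  ]
}}

```text
time_s: 3.17
position: [0.4809, -0.045, 0.1601]
tcp_rot: [[0.971, -0.239, 0.0], [-0.239, -0.971, -0.0], [0.0, 0.0, -1.0]]
force: [-0.2, 0.6, 0.2]
opening: 0.001
grasp_force: 0.0
```

```bash
python3 - <<'E'
from h import *
s,R=st();to([*tocl(0,-59),.06],s,R);print(np.degrees(np.arctan2(R[1,1],R[0,1])))
p,d=bot.capture("side");cv2.imwrite("pics/side1.png",cv2.resize(p[150:350,240:460,::-1],None,fx=3,fy=3,interpolation=cv2.INTER_CUBIC))
E
```

```text
t 3.17 p [ 0.4809 -0.045   0.1601] clamp [ -0.1 -60.2] F [-0.2  0.6  0.2] op 0.0 gf 0.0
[[ 0.971 -0.239  0.   ]
 [-0.239 -0.971 -0.   ]
 [ 0.     0.    -1.   ]]
tool mm [  0.   -1.2 100.1]
-103.83316076992261
```

View pics/side1.png

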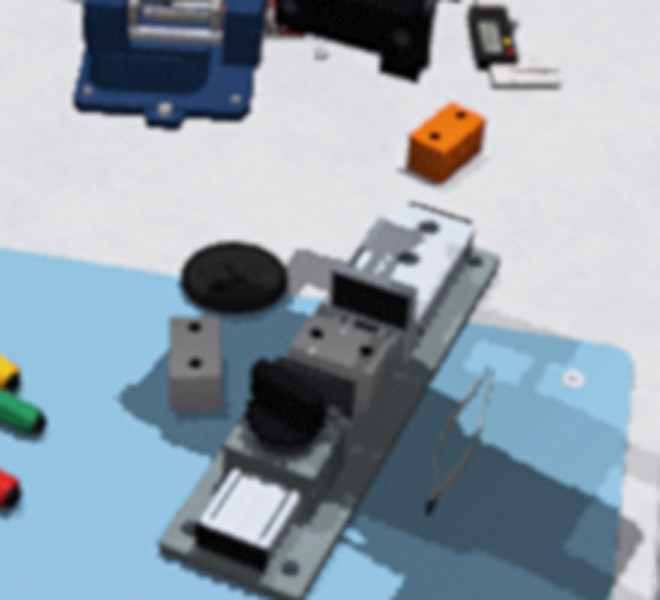

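The view shows the clamp intact: jaw plate at (372,300), block at (345,345), knob at (285,400). The tool is over the pin, so I'm descending.

Emit:
{"name": "move_arm", "arguments": {
  "increments": [
    {"xyz": [0,0,35],"roll": 0,"grip": 0},
    {"xyz": [0,0,35],"roll": 0,"grip": 0},
    {"xyz": [0,0,35],"roll": 0,"grip": 0},
    {"xyz": [0,0,6],"roll": 0,"grip": 0},
    {"xyz": [0,0,2],"roll": 0,"grip": 0}
  ]
}}

```text
time_s: 3.63
position: [0.4791, -0.0448, 0.0454]
tcp_rot: [[0.973, -0.233, -0.005], [-0.233, -0.973, 0.002], [-0.005, -0.0, -1.0]]
force: [-0.2, -0.3, -0.3]
opening: 0.006
grasp_force: 0.0
```

Emit:
{"name": "move_arm", "arguments": {
  "increments": [
    {"xyz": [0,0,1.5],"roll": 0,"grip": 0},
    {"xyz": [0,0,1.5],"roll": 0,"grip": 0},
    {"xyz": [0,0,1.0],"roll": 0,"grip": 0},
    {"xyz": [0,0,0],"roll": 0,"grip": 0}
  ]
}}

```text
time_s: 3.97
position: [0.4818, -0.0456, 0.0443]
tcp_rot: [[0.972, -0.234, 0.003], [-0.234, -0.972, -0.001], [0.003, 0.0, -1.0]]
force: [0.0, -0.5, 0.1]
opening: 0.006
grasp_force: 0.0
```

Emit:
{"name": "move_arm", "arguments": {
  "increments": [
    {"xyz": [0,0,1.5],"roll": 0,"grip": 0},
    {"xyz": [0,0,1.0],"roll": 0,"grip": 0},
    {"xyz": [0,0,0],"roll": 0,"grip": 0}
  ]
}}

```text
time_s: 4.22
position: [0.4808, -0.0453, 0.0407]
tcp_rot: [[0.972, -0.234, 0.001], [-0.234, -0.972, -0.0], [0.001, 0.0, -1.0]]
force: [0.4, -0.3, -0.6]
opening: 0.005
grasp_force: 0.0
```

Emit:
{"name": "move_arm", "arguments": {
  "increments": [
    {"xyz": [0,0,1.0],"roll": 0,"grip": 0},
    {"xyz": [0,0,1.0],"roll": 0,"grip": 0},
    {"xyz": [0,0,0],"roll": 0,"grip": 0}
  ]
}}

```text
time_s: 4.47
position: [0.4805, -0.0452, 0.0383]
tcp_rot: [[0.972, -0.234, -0.0], [-0.234, -0.972, 0.0], [-0.0, -0.0, -1.0]]
force: [0.1, 0.7, 0.4]
opening: 0.002
grasp_force: 0.0
```

```bash
python3 - <<'E'
from h import *
s,R=st();print(s["moment"])
p,d=bot.capture("side");a=cv2.resize(p[195:285,325:425,::-1],None,fx=4,fy=4,interpolation=cv2.INTER_CUBIC)
p,d=bot.capture("top");b=cv2.resize(p[240:330,300:400,::-1],None,fx=4,fy=4,interpolation=cv2.INTER_CUBIC)
cv2.imwrite("pics/c2.png",np.hstack([a,b]));s,R=st()
E
```

```text
t 4.47 p [ 0.4805 -0.0452  0.0383] clamp [ -0.4 -60.5] F [0.1 0.7 0.4] op 0.0 gf 0.0
[[ 0.972 -0.234 -0.   ]
 [-0.234 -0.972  0.   ]
 [-0.    -0.    -1.   ]]
[ 0.06740893  0.02667586 -0.02183509]
t 4.57 p [ 0.4806 -0.0452  0.0383] clamp [ -0.3 -60.5] F [-0.5  0.6  0.1] op 0.01 gf 0.0
[[ 0.972 -0.234 -0.   ]
 [-0.234 -0.972  0.   ]
 [-0.    -0.    -1.   ]]
```

View pics/c2.png

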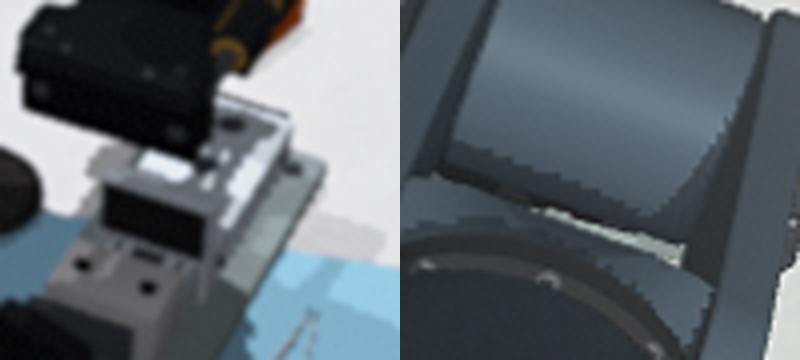

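The body hides most of the sleeve; a dark tip shows at crop (205,158). I'll check where the tip and pin should project.

```bash
python3 - <<'E'
from h import *
def c(P): return ((proj(P,"side")-[325,195])*4).round()
print("tcp",c([[.4806,-.0452,.0383]]),"hole2,3",c([[*tocl(0,-94),.037],[*tocl(0,-126),.037]]),"plate top corners",c([[*tocl(-26,-32),.066],[*tocl(26,-32),.066]]))
p,d=bot.capture("side");P,uv=cloud(d,"side")
print("sleeve z at known", [round(float(np.median(P[(abs((P[:,:2]-tocl(0,y)).max(1))<.02)&(np.linalg.norm(P[:,:2]-tocl(x,y),axis=1)<.006),2])),4) for x,y in((0,-110),(-18,-110),(18,-110),(-18,-90))])
q=(np.linalg.norm(P[:,:2]-tocl(0,-60),axis=1)<.035)&(P[:,2]>.036)
for z in np.arange(.036,.12,.006):
    k=q&(P[:,2]>=z)&(P[:,2]<z+.006)
    if k.sum(): print(round(z,3),k.sum(),[inc(a) for a in(P[k].min(0),P[k].max(0))],np.median((uv[k]-[325,195])*4,0), p[uv[k][:,1],uv[k][:,0]].mean())
s,R=st()
E
```

```text
tcp [[173. 206.]] hole2,3 [[202. 163.]
 [228. 122.]] plate top corners [[207. 217.]
 [ 96. 180.]]
sleeve z at known [0.0384, 0.0382, nan, 0.038]
0.036 289 [array([-21.6, -99.3]), array([ 18.1, -20.1])] [188. 192.] 135.21914648212226
0.042 63 [array([-17.5, -77.8]), array([ 19.1, -22.9])] [152. 232.] 18.85185185185185
0.048 60 [array([-24.3, -48.7]), array([ 21.4, -20.7])] [148. 224.] 19.266666666666666
0.054 63 [array([-24.8, -44.7]), array([ 17.7, -22.4])] [152. 216.] 13.201058201058201
0.06 87 [array([-21.8, -52.9]), array([ 20. , -21.5])] [156. 200.] 47.52107279693487
0.066 90 [array([-23.6, -52.5]), array([ 20.4, -21.7])] [156. 192.] 104.63333333333334
0.078 7 [array([-11.7, -69.1]), array([-11.4, -52.7])] [204. 136.] 40.42857142857143
0.084 6 [array([-11.9, -68.3]), array([-10.1, -63.7])] [208. 122.] 32.94444444444444
0.09 9 [array([-11.6, -68.2]), array([-10.8, -59.6])] [208. 112.] 32.111111111111114
0.096 5 [array([-11.3, -68.5]), array([-10.3, -60.9])] [208. 104.] 44.0
t 4.62 p [ 0.4806 -0.0452  0.0384] clamp [ -0.3 -60.5] F [ 0.4  0.3 -0.9] op 0.01 gf 0.0
[[ 0.972 -0.234 -0.   ]
 [-0.234 -0.972  0.   ]
 [-0.    -0.    -1.   ]]
  return _methods._mean(a, axis=axis, dtype=dtype,
  ret = ret.dtype.type(ret / rcount)
```

Emit:
{"name": "move_arm", "arguments": {
  "increments": [
    {"xyz": [0,0,0.7],"roll": 0,"grip": 0},
    {"xyz": [0,0,0],"roll": 0,"grip": 0}
  ]
}}

```text
time_s: 4.78
position: [0.4806, -0.0452, 0.0377]
tcp_rot: [[0.972, -0.234, -0.0], [-0.234, -0.972, 0.0], [-0.0, -0.0, -1.0]]
force: [-0.2, 0.4, -1.2]
opening: 0.001
grasp_force: 0.0
```

Emit:
{"name": "move_arm", "arguments": {
  "increments": [
    {"xyz": [0,0,0.7],"roll": 0,"grip": 0},
    {"xyz": [0,0,0],"roll": 0,"grip": 0}
  ]
}}

```text
time_s: 4.95
position: [0.4806, -0.0452, 0.0369]
tcp_rot: [[0.972, -0.234, -0.0], [-0.234, -0.972, 0.0], [-0.0, -0.0, -1.0]]
force: [-0.5, -0.2, 0.3]
opening: 0.006
grasp_force: 0.0
```

Emit:
{"name": "move_arm", "arguments": {
  "increments": [
    {"xyz": [0,0,0.8],"roll": 0,"grip": 0},
    {"xyz": [0,0,0],"roll": 0,"grip": 0}
  ]
}}

```text
time_s: 5.12
position: [0.4806, -0.0452, 0.0361]
tcp_rot: [[0.972, -0.234, -0.0], [-0.234, -0.972, 0.0], [-0.0, -0.0, -1.0]]
force: [-0.5, -0.5, -0.2]
opening: 0.004
grasp_force: 0.0
```

Emit:
{"name": "move_arm", "arguments": {
  "increments": [
    {"xyz": [0,0,0.8],"roll": 0,"grip": 0},
    {"xyz": [0,0,0],"roll": 0,"grip": 0}
  ]
}}

```text
time_s: 5.28
position: [0.4806, -0.0452, 0.0353]
tcp_rot: [[0.972, -0.234, -0.0], [-0.234, -0.972, 0.0], [-0.0, -0.0, -1.0]]
force: [-1.2, 0.4, 0.3]
opening: 0.006
grasp_force: 0.0
```

```bash
python3 - <<'E'
from h import *
s,R=st();print(np.round(s["tau"],2))
p,d=bot.capture("side")
cv2.imwrite("pics/c3.png",cv2.resize(p[215:260,350:400,::-1],None,fx=12,fy=12,interpolation=cv2.INTER_CUBIC))
E
```

```text
t 5.28 p [ 0.4806 -0.0452  0.0353] clamp [ -0.3 -60.5] F [-1.2  0.4  0.3] op 0.01 gf 0.0
[[ 0.972 -0.234 -0.   ]
 [-0.234 -0.972  0.   ]
 [-0.    -0.    -1.   ]]
[-1.000e-02 -3.716e+01 -7.920e+00  3.000e-02 -9.000e-02  0.000e+00]
```

View pics/c3.png

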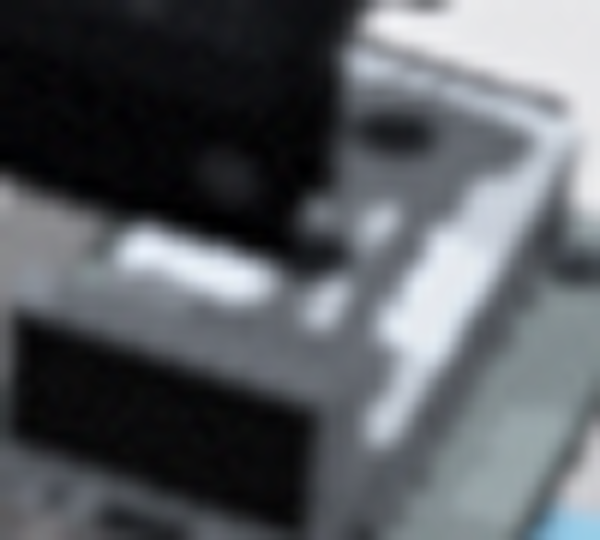

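The picture shows holes 2 and 3 at (325,250) and (395,130). The gripper body hides the fingertip, and there's no sign of contact yet. I'll keep going down in small steps.

Emit:
{"name": "move_arm", "arguments": {
  "increments": [
    {"xyz": [0,0,0.8],"roll": 0,"grip": 0},
    {"xyz": [0,0,0],"roll": 0,"grip": 0}
  ]
}}

```text
time_s: 5.5
position: [0.4806, -0.0452, 0.0346]
tcp_rot: [[0.972, -0.234, -0.0], [-0.234, -0.972, 0.0], [-0.0, -0.0, -1.0]]
force: [-0.0, 0.7, -0.1]
opening: 0.011
grasp_force: 0.0
```

```bash
python3 - <<'E'
from h import *
s,R=st();print(np.round(s["tau"],2))
p,d=bot.capture("top");q=p.copy()
def c(P): return proj(P,"top").round()
print(c([s["position"]]))
for n in("top","side"):
    p,d=bot.capture(n);P,uv=cloud(d,n)
    k=(np.linalg.norm(P[:,:2]-np.array(s["position"])[:2],axis=1)<.12)&(P[:,2]>.07)&(P[:,2]<.16)
    Q=P[k]; 
    for z in np.arange(.07,.16,.01):
        m=(Q[:,2]>=z)&(Q[:,2]<z+.01)
        if m.sum()>3:
            a=np.array([inc(x) for x in Q[m]]);print(n,round(z,3),m.sum(),a.min(0),a.max(0))
E
```

```text
t 5.5 p [ 0.4806 -0.0452  0.0346] clamp [ -0.3 -60.5] F [-0.   0.7 -0.1] op 0.01 gf 0.0
[[ 0.972 -0.234 -0.   ]
 [-0.234 -0.972  0.   ]
 [-0.    -0.    -1.   ]]
[-1.000e-02 -3.719e+01 -7.880e+00  3.000e-02 -9.000e-02  0.000e+00]
[[342. 274.]]
side 0.07 8 [-12.2 -67.9] [ -9.2 -51.4]
side 0.08 13 [-12.  -68.7] [ -9.6 -58.6]
side 0.09 7 [-12.8 -67.4] [ -9.8 -62.7]
side 0.14 182 [ -38.6 -146. ] [36.  30.1]
side 0.15 405 [ -39.1 -145.5] [37.  29.7]
```

```bash
python3 - <<'E'
from h import *
s,R=st()
p,d=bot.capture("side");P,uv=cloud(d,"side")
cl=np.array((P[:,:2]-C)@np.c_[CX,CY])*1e3
k=(cl[:,0]>-16)&(cl[:,0]<16)&(cl[:,1]>-85)&(cl[:,1]<-42)&(P[:,2]>.03)&(P[:,2]<.13)
for i in np.argsort(P[k][:,2]): print(cl[k][i].round(),(P[k][i,2]*1e3).round(),uv[k][i],p[uv[k][i][1],uv[k][i][0]].tolist(),end=' | ')
print()
for z in(.035,.07,.105,.14): print(z,proj([[*tocl(-9.5,-45),z],[*tocl(-9.5,-75),z],[*tocl(-37,35),z],[*tocl(37,35),z]],"side").round(1).tolist())
E
```

```text
t 5.65 p [ 0.4807 -0.0452  0.0346] clamp [ -0.2 -60.5] F [-0.4 -0.1 -0.5] op 0.0 gf 0.0
[[ 0.972 -0.234 -0.   ]
 [-0.234 -0.972  0.   ]
 [-0.     0.    -1.   ]]
[  3. -84.] 35.0 [372 239] [143, 150, 159] | [ -2. -77.] 36.0 [373 242] [100, 105, 111] | [  8. -84.] 36.0 [369 238] [218, 226, 237] | [-13. -74.] 36.0 [378 245] [100, 105, 112] | [ 12. -79.] 36.0 [366 239] [150, 156, 167] | [  5. -80.] 36.0 [370 240] [138, 145, 153] | [  9. -77.] 36.0 [367 240] [106, 109, 117] | [  8. -75.] 36.0 [367 241] [97, 102, 109] | [ -8. -77.] 36.0 [376 243] [103, 107, 115] | [ 10. -74.] 36.0 [366 241] [101, 105, 112] | [-11. -75.] 37.0 [377 244] [101, 104, 112] | [  9. -80.] 37.0 [368 239] [170, 177, 186] | [  2. -74.] 37.0 [370 242] [99, 104, 110] | [-13. -85.] 37.0 [380 241] [111, 115, 123] | [  2. -77.] 37.0 [371 241] [102, 107, 113] | [  6. -84.] 37.0 [370 238] [211, 219, 230] | [ -4. -77.] 37.0 [374 242] [105, 110, 118] | [  0. -84.] 37.0 [373 239] [112, 118, 125] | [ -1. -81.] 37.0 [373 240] [105, 110, 116] | [ -0. -78.] 37.0 [372 241] [99, 104, 111] | [-10. -73.] 37.0 [376 244] [98, 104, 109] 
[... 3948 characters left out ...]
 [-10. -63.] 88.0 [376 226] [13, 13, 14] | [-11. -65.] 89.0 [377 225] [21, 22, 23] | [-11. -66.] 91.0 [377 224] [20, 20, 23] | [-10. -62.] 91.0 [376 225] [10, 10, 9] | [-11. -71.] 91.0 [378 222] [55, 59, 63] | [-10. -63.] 93.0 [376 224] [8, 8, 10] | [-12. -66.] 93.0 [378 223] [53, 58, 62] | [-12. -63.] 95.0 [377 223] [21, 20, 22] | [-12. -67.] 97.0 [378 221] [71, 74, 79] | [-11. -63.] 98.0 [377 222] [20, 21, 23] | 
0.035 [[369.7, 254.7], [376.2, 244.4], [366.2, 289.6], [326.0, 275.2]]
0.07 [[370.9, 239.9], [377.5, 229.7], [367.5, 274.7], [326.3, 260.4]]
0.105 [[372.2, 224.5], [379.0, 214.3], [368.8, 259.1], [326.6, 244.8]]
0.14 [[373.6, 208.4], [380.4, 198.3], [370.2, 242.8], [326.9, 228.5]]
```

The depth shows the fingertip ends at z ≈ 0.071 (pixel 375,233) and the body starts near 0.14, so the reported TCP is about 35 mm lower than the real tip. Laterally it agrees. I'll use contact as the height reference and keep descending.

Emit:
{"name": "move_arm", "arguments": {
  "increments": [
    {"xyz": [0,0,10],"roll": 0,"grip": 0},
    {"xyz": [0,0,8],"roll": 0,"grip": 0},
    {"xyz": [0,0,4],"roll": 0,"grip": 0},
    {"xyz": [0,0,0],"roll": 0,"grip": 0}
  ]
}}

```text
time_s: 6.03
position: [0.4795, -0.0449, 0.0112]
tcp_rot: [[0.972, -0.234, -0.003], [-0.234, -0.972, 0.001], [-0.003, -0.0, -1.0]]
force: [-0.5, 0.9, -0.4]
opening: 0.007
grasp_force: 0.0
```

Emit:
{"name": "move_arm", "arguments": {
  "increments": [
    {"xyz": [0,0,1.0],"roll": 0,"grip": 0},
    {"xyz": [0,0,1.0],"roll": 0,"grip": 0},
    {"xyz": [0,0,1],"roll": 0,"grip": 0},
    {"xyz": [0,0,0],"roll": 0,"grip": 0}
  ]
}}

```text
time_s: 6.37
position: [0.4807, -0.0453, 0.0096]
tcp_rot: [[0.972, -0.234, 0.0], [-0.234, -0.972, -0.0], [0.0, 0.0, -1.0]]
force: [0.1, -0.0, 0.3]
opening: 0.006
grasp_force: 0.0
```

Emit:
{"name": "move_arm", "arguments": {
  "increments": [
    {"xyz": [0,0,1.0],"roll": 0,"grip": 0},
    {"xyz": [0,0,1.0],"roll": 0,"grip": 0},
    {"xyz": [0,0,0],"roll": 0,"grip": 0}
  ]
}}

```text
time_s: 6.62
position: [0.4806, -0.0452, 0.0076]
tcp_rot: [[0.972, -0.234, -0.0], [-0.234, -0.972, 0.0], [-0.0, -0.0, -1.0]]
force: [0.7, -1.5, 0.7]
opening: 0.005
grasp_force: 0.0
```

Emit:
{"name": "move_arm", "arguments": {
  "increments": [
    {"xyz": [0,0,1.0],"roll": 0,"grip": 0},
    {"xyz": [0,0,1.0],"roll": 0,"grip": 0},
    {"xyz": [0,0,0],"roll": 0,"grip": 0}
  ]
}}

```text
time_s: 6.87
position: [0.4808, -0.0453, 0.0056]
tcp_rot: [[0.972, -0.234, 0.0], [-0.234, -0.972, -0.0], [0.0, 0.0, -1.0]]
force: [0.1, 0.7, 0.3]
opening: 0.006
grasp_force: 0.6
```

Emit:
{"name": "move_arm", "arguments": {
  "increments": [
    {"xyz": [0,0,1.0],"roll": 0,"grip": 0},
    {"xyz": [0,0,0.5],"roll": 0,"grip": 0},
    {"xyz": [0,0,0],"roll": 0,"grip": 0}
  ]
}}

```text
time_s: 7.12
position: [0.4808, -0.0453, 0.0042]
tcp_rot: [[0.972, -0.234, 0.0], [-0.234, -0.972, -0.0], [0.0, 0.0, -1.0]]
force: [0.3, 0.7, 1.0]
opening: 0.003
grasp_force: 1.0
```

Emit:
{"name": "move_arm", "arguments": {
  "increments": [
    {"xyz": [0,0,1.0],"roll": 0,"grip": 0},
    {"xyz": [0,0,0],"roll": 0,"grip": 0}
  ]
}}

```text
time_s: 7.28
position: [0.4808, -0.0453, 0.0031]
tcp_rot: [[0.972, -0.234, 0.0], [-0.234, -0.972, -0.0], [0.0, -0.0, -1.0]]
force: [0.4, -0.4, 2.1]
opening: 0.01
grasp_force: 1.2
```

Emit:
{"name": "move_arm", "arguments": {
  "increments": [
    {"xyz": [0,0,1.0],"roll": 0,"grip": 0},
    {"xyz": [0,0,0],"roll": 0,"grip": 0}
  ]
}}

```text
time_s: 7.45
position: [0.4808, -0.0453, 0.0021]
tcp_rot: [[0.972, -0.234, 0.0], [-0.234, -0.972, -0.0], [0.0, 0.0, -1.0]]
force: [-0.1, 0.2, 3.0]
opening: 0.008
grasp_force: 1.4
```

Emit:
{"name": "move_arm", "arguments": {
  "increments": [
    {"xyz": [0,0,0.8],"roll": 0,"grip": 0},
    {"xyz": [0,0,0],"roll": 0,"grip": 0}
  ]
}}

```text
time_s: 7.62
position: [0.4808, -0.0453, 0.0013]
tcp_rot: [[0.972, -0.234, 0.0], [-0.234, -0.972, -0.0], [0.0, 0.0, -1.0]]
force: [0.1, -0.1, 2.6]
opening: 0.009
grasp_force: 1.5
```

Emit:
{"name": "move_arm", "arguments": {
  "increments": [
    {"xyz": [0,0,1.0],"roll": 0,"grip": 0},
    {"xyz": [0,0,0.8],"roll": 0,"grip": 0},
    {"xyz": [0,0,0],"roll": 0,"grip": 0}
  ]
}}

```text
time_s: 7.87
position: [0.4808, -0.0453, -0.0002]
tcp_rot: [[0.972, -0.234, 0.0], [-0.234, -0.972, -0.0], [0.0, 0.0, -1.0]]
force: [-0.5, 0.0, 5.0]
opening: 0.005
grasp_force: 2.7
```

Emit:
{"name": "move_arm", "arguments": {
  "increments": [
    {"xyz": [0,0,0.5],"roll": 0,"grip": 0},
    {"xyz": [0,0,0],"roll": 0,"grip": 0}
  ]
}}

```text
time_s: 8.03
position: [0.4808, -0.0453, -0.0003]
tcp_rot: [[0.972, -0.234, 0.001], [-0.234, -0.972, -0.0], [0.001, 0.0, -1.0]]
force: [-1.0, 0.7, 9.1]
opening: 0.007
grasp_force: 4.7
```

Emit:
{"name": "move_arm", "arguments": {
  "increments": [
    {"xyz": [0,0,0.5],"roll": 0,"grip": 0},
    {"xyz": [0,0,0],"roll": 0,"grip": 0}
  ]
}}

```text
time_s: 8.2
position: [0.4808, -0.0453, -0.0004]
tcp_rot: [[0.972, -0.234, 0.001], [-0.234, -0.972, -0.0], [0.001, 0.0, -1.0]]
force: [-2.7, 0.8, 13.2]
opening: -0.0
grasp_force: 6.7
```

Emit:
{"name": "move_arm", "arguments": {
  "increments": [
    {"xyz": [0,-1.5,-0.5],"roll": 0,"grip": 0},
    {"xyz": [0,-1.5,0],"roll": 0,"grip": 0},
    {"xyz": [0,0,0],"roll": 0,"grip": 0}
  ]
}}

```text
time_s: 8.45
position: [0.4815, -0.0431, -0.0003]
tcp_rot: [[0.973, -0.233, 0.001], [-0.233, -0.973, -0.001], [0.001, 0.001, -1.0]]
force: [-2.2, -3.4, 9.0]
opening: 0.002
grasp_force: 4.7
```

Emit:
{"name": "move_arm", "arguments": {
  "increments": [
    {"xyz": [0,-1,0],"roll": 0,"grip": 0},
    {"xyz": [0,0,0],"roll": 0,"grip": 0}
  ]
}}

```text
time_s: 8.62
position: [0.4817, -0.0423, -0.0003]
tcp_rot: [[0.972, -0.233, 0.0], [-0.233, -0.972, -0.001], [0.001, 0.001, -1.0]]
force: [-1.9, -4.0, 10.0]
opening: 0.004
grasp_force: 4.8
```

Emit:
{"name": "move_arm", "arguments": {
  "increments": [
    {"xyz": [0,-1,0],"roll": 0,"grip": 0},
    {"xyz": [0,0,0],"roll": 0,"grip": 0}
  ]
}}

```text
time_s: 8.78
position: [0.4819, -0.0416, -0.0003]
tcp_rot: [[0.973, -0.233, 0.0], [-0.233, -0.973, -0.002], [0.001, 0.002, -1.0]]
force: [-2.4, -4.6, 8.8]
opening: 0.003
grasp_force: 4.8
```

Emit:
{"name": "move_arm", "arguments": {
  "increments": [
    {"xyz": [0,-1,0],"roll": 0,"grip": 0},
    {"xyz": [0,-0.5,0],"roll": 0,"grip": 0},
    {"xyz": [0,0,0],"roll": 0,"grip": 0}
  ]
}}

```text
time_s: 9.03
position: [0.4823, -0.0404, -0.0003]
tcp_rot: [[0.973, -0.233, 0.0], [-0.233, -0.973, -0.002], [0.001, 0.002, -1.0]]
force: [-2.3, -6.0, 9.1]
opening: 0.004
grasp_force: 4.6
```

Emit:
{"name": "move_arm", "arguments": {
  "increments": [
    {"xyz": [0,-1,0],"roll": 0,"grip": 0},
    {"xyz": [0,0,0],"roll": 0,"grip": 0}
  ]
}}

```text
time_s: 9.2
position: [0.4826, -0.0395, -0.0003]
tcp_rot: [[0.973, -0.233, 0.001], [-0.233, -0.973, -0.002], [0.001, 0.002, -1.0]]
force: [-2.2, -6.6, 8.8]
opening: 0.006
grasp_force: 4.6
```

```bash
python3 - <<'E'
from h import *
s,R=st()
d0=np.load("side_d.npy");_,d=bot.capture("side")
for dd in(d0,d):
    P,uv=cloud(dd,"side");cl=np.array((P[:,:2]-C)@np.c_[CX,CY])*1e3
    k=(abs(cl[:,0])<26)&(cl[:,1]>-60)&(cl[:,1]<0)&(P[:,2]>.042)&(P[:,2]<.060)
    e=(abs(cl[:,0])<18)&(cl[:,1]>-200)&(cl[:,1]<-100)&(P[:,2]>.03)&(P[:,2]<.06)
    b=(abs(cl[:,0])<22)&(cl[:,1]>-25)&(cl[:,1]<60)&(P[:,2]>.06)&(P[:,2]<.068)
    print("plate face y",k.sum(),np.median(cl[k,1]).round(1),"sleeve rear y",np.percentile(cl[e,1],[1,3]).round(1),"block y",np.percentile(cl[b,1],[3,97]).round(1))
E
```

```text
t 9.2 p [ 4.826e-01 -3.950e-02 -3.000e-04] clamp [  0.3 -54.4] F [-2.2 -6.6  8.8] op 0.01 gf 4.561939821505803
[[ 0.973 -0.233  0.001]
 [-0.233 -0.973 -0.002]
 [ 0.001  0.002 -1.   ]]
plate face y 209 -32.2 sleeve rear y [-147.1 -145.4] block y [ 4.6 47.2]
plate face y 89 -28.5 sleeve rear y [-147.4 -145.9] block y [ 4.6 47.3]
```

Emit:
{"name": "move_arm", "arguments": {
  "increments": [
    {"xyz": [0,-1,0],"roll": 0,"grip": 0},
    {"xyz": [0,-1,0],"roll": 0,"grip": 0},
    {"xyz": [0,0,0],"roll": 0,"grip": 0}
  ]
}}

```text
time_s: 9.5
position: [0.4833, -0.0375, -0.0003]
tcp_rot: [[0.973, -0.233, 0.001], [-0.233, -0.973, -0.002], [0.001, 0.002, -1.0]]
force: [-2.2, -6.1, 8.4]
opening: 0.008
grasp_force: 4.5
```

Emit:
{"name": "move_arm", "arguments": {
  "increments": [
    {"xyz": [0,-1,0],"roll": 0,"grip": 0},
    {"xyz": [0,-1,0],"roll": 0,"grip": 0},
    {"xyz": [0,0,0],"roll": 0,"grip": 0}
  ]
}}

```text
time_s: 9.75
position: [0.4839, -0.0356, -0.0003]
tcp_rot: [[0.973, -0.233, 0.001], [-0.233, -0.973, -0.002], [0.002, 0.002, -1.0]]
force: [-1.8, -6.4, 8.3]
opening: 0.006
grasp_force: 4.5
```

Emit:
{"name": "move_arm", "arguments": {
  "increments": [
    {"xyz": [0,-1,0],"roll": 0,"grip": 0},
    {"xyz": [0,0,0],"roll": 0,"grip": 0}
  ]
}}

```text
time_s: 9.92
position: [0.4841, -0.0348, -0.0003]
tcp_rot: [[0.973, -0.233, 0.001], [-0.233, -0.973, -0.002], [0.002, 0.002, -1.0]]
force: [-2.4, -6.9, 8.7]
opening: 0.01
grasp_force: 5.8
```

```bash
cat > j.py <<'E'
from h import *
s,R=st()
d0=np.load("side_d.npy");pc,d=bot.capture("side")
for dd in(d0,d):
    P,uv=cloud(dd,"side");cl=np.array((P[:,:2]-C)@np.c_[CX,CY])*1e3
    k=(abs(cl[:,0])<24)&(cl[:,1]>-45)&(cl[:,1]<5)&(P[:,2]>.042)&(P[:,2]<.062)
    print("face",k.sum(),np.percentile(cl[k,1],[20,50,80]).round(1))
E
python3 j.py; python3 - <<'E'
from h import *
p,d=bot.capture("side")
cv2.imwrite("pics/c4.png",cv2.resize(p[195:285,325:425,::-1],None,fx=6,fy=6,interpolation=cv2.INTER_CUBIC))
E
```

```text
t 9.92 p [ 4.841e-01 -3.480e-02 -3.000e-04] clamp [  0.7 -49.5] F [-2.4 -6.9  8.7] op 0.01 gf 5.771971489302814
[[ 0.973 -0.233  0.001]
 [-0.233 -0.973 -0.002]
 [ 0.002  0.002 -1.   ]]
face 217 [-33.  -32.2 -31.1]
face 42 [-29.1 -28.1 -26.4]
```

View pics/c4.png

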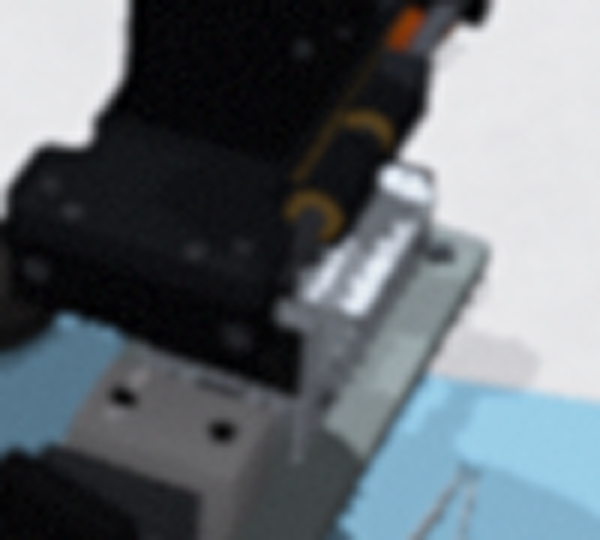

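The picture shows the plate's right edge near (305,310–460) and the sleeve's rear at (435,185), so the shift looks small. I'll measure it by sampling an intensity profile across the sleeve's rear edge.

```bash
cat > prof.py <<'E'
from h import *
a=cv2.imread("pics/side0.png",0).astype(np.float32);b=cv2.cvtColor(bot.capture("side")[0],cv2.COLOR_RGB2GRAY).astype(np.float32)
ys=np.arange(-165,-115,2.)
for x in(-22,-15):
    for im in(a,b):
        pts=proj([[*tocl(x,y),.037] for y in ys],"side").astype(np.float32)
        v=cv2.remap(im,pts[:,0].copy(),pts[:,1].copy(),cv2.INTER_LINEAR).ravel();print(x,v.astype(int).tolist())
# plate right edge: sample across along y at x=-27 (side of plate), z .055
for im in(a,b):
    for z in(.050,.058):
        pts=proj([[*tocl(-26,y),z] for y in np.arange(-60,-10,2.)],"side").astype(np.float32)
        print('pl',z,cv2.remap(im,pts[:,0].copy(),pts[:,1].copy(),cv2.INTER_LINEAR).ravel().astype(int).tolist())
E
python3 prof.py
```

```text
-22 [123, 123, 122, 122, 122, 123, 124, 124, 121, 113, 99, 110, 138, 185, 205, 214, 213, 213, 214, 213, 213, 213, 213, 213, 214]
-22 [231, 230, 230, 230, 231, 231, 232, 232, 231, 223, 196, 166, 142, 168, 198, 221, 223, 207, 168, 132, 108, 105, 115, 133, 158]
-15 [123, 123, 123, 122, 123, 124, 124, 124, 119, 110, 101, 123, 160, 192, 209, 213, 213, 213, 213, 213, 213, 213, 213, 213, 213]
-15 [233, 233, 232, 232, 233, 233, 234, 235, 231, 215, 181, 166, 170, 195, 217, 227, 220, 196, 153, 123, 106, 106, 106, 107, 107]
pl 0.05 [214, 214, 214, 214, 212, 210, 203, 198, 182, 159, 137, 117, 96, 81, 67, 55, 43, 38, 44, 61, 75, 77, 80, 95, 115]
pl 0.058 [216, 216, 216, 217, 216, 213, 207, 197, 184, 164, 141, 120, 101, 79, 68, 57, 45, 33, 23, 14, 9, 11, 26, 52, 73]
pl 0.05 [175, 130, 110, 106, 107, 108, 107, 104, 103, 100, 98, 94, 92, 89, 86, 76, 69, 61, 46, 42, 52, 71, 86, 88, 87]
pl 0.058 [166, 163, 169, 168, 144, 122, 109, 106, 104, 101, 98, 95, 91, 88, 86, 83, 69, 59, 47, 32, 25, 18, 12, 17, 40]
```

Emit:
{"name": "move_arm", "arguments": {
  "increments": [
    {"xyz": [0,-1,0],"roll": 0,"grip": 0},
    {"xyz": [0,0,0],"roll": 0,"grip": 0}
  ]
}}

```text
time_s: 10.23
position: [0.4842, -0.0345, -0.0003]
tcp_rot: [[0.973, -0.232, 0.001], [-0.232, -0.973, -0.003], [0.002, 0.003, -1.0]]
force: [-3.4, -10.6, 9.0]
opening: 0.003
grasp_force: 7.3
```

Emit:
{"name": "move_arm", "arguments": {
  "increments": [
    {"xyz": [0,-1,0],"roll": 0,"grip": 0},
    {"xyz": [0,0,0],"roll": 0,"grip": 0}
  ]
}}

```text
time_s: 10.4
position: [0.4843, -0.0342, -0.0003]
tcp_rot: [[0.973, -0.231, 0.0], [-0.231, -0.973, -0.004], [0.001, 0.004, -1.0]]
force: [-3.9, -14.2, 9.2]
opening: 0.007
grasp_force: 9.1
```

```bash
python3 prof.py|tail -4
```

```text
pl 0.05 [214, 214, 214, 214, 212, 210, 203, 198, 182, 159, 137, 117, 96, 81, 67, 55, 43, 38, 44, 61, 75, 77, 80, 95, 115]
pl 0.058 [216, 216, 216, 217, 216, 213, 207, 197, 184, 164, 141, 120, 101, 79, 68, 57, 45, 33, 23, 14, 9, 11, 26, 52, 73]
pl 0.05 [179, 134, 112, 106, 106, 107, 106, 105, 103, 100, 97, 95, 93, 91, 87, 79, 71, 61, 49, 44, 47, 60, 83, 88, 87]
pl 0.058 [167, 163, 168, 170, 146, 124, 109, 106, 105, 103, 98, 95, 93, 89, 87, 84, 71, 62, 50, 37, 29, 19, 13, 15, 33]
```

Emit:
{"name": "move_arm", "arguments": {
  "increments": [
    {"xyz": [0,-1,0],"roll": 0,"grip": 0},
    {"xyz": [0,0,0],"roll": 0,"grip": 0}
  ]
}}

```text
time_s: 10.62
position: [0.4847, -0.0325, -0.0003]
tcp_rot: [[0.972, -0.233, 0.001], [-0.233, -0.972, -0.003], [0.002, 0.002, -1.0]]
force: [-2.0, -5.2, 9.2]
opening: 0.006
grasp_force: 8.0
```

Emit:
{"name": "move_arm", "arguments": {
  "increments": [
    {"xyz": [0,-0.8,0],"roll": 0,"grip": 0},
    {"xyz": [0,0,0],"roll": 0,"grip": 0}
  ]
}}

```text
time_s: 10.78
position: [0.4851, -0.0306, -0.0003]
tcp_rot: [[0.972, -0.234, 0.002], [-0.234, -0.972, -0.001], [0.002, 0.001, -1.0]]
force: [-0.9, -3.0, 8.7]
opening: 0.007
grasp_force: 7.2
```

Emit:
{"name": "move_arm", "arguments": {
  "increments": [
    {"xyz": [0,-1.5,0],"roll": 0,"grip": 0},
    {"xyz": [0,-1.5,0],"roll": 0,"grip": 0},
    {"xyz": [0,-1.5,0],"roll": 0,"grip": 0},
    {"xyz": [0,0,0],"roll": 0,"grip": 0}
  ]
}}

```text
time_s: 11.12
position: [0.4863, -0.0259, -0.0003]
tcp_rot: [[0.972, -0.234, 0.002], [-0.234, -0.972, -0.001], [0.002, 0.001, -1.0]]
force: [-1.0, -2.1, 8.8]
opening: 0.008
grasp_force: 7.0
```

Emit:
{"name": "move_arm", "arguments": {
  "increments": [
    {"xyz": [0,-2,-0.4],"roll": 0,"grip": 0},
    {"xyz": [0,-2,0],"roll": 0,"grip": 0},
    {"xyz": [0,-2,0],"roll": 0,"grip": 0},
    {"xyz": [0,0,0],"roll": 0,"grip": 0}
  ]
}}

```text
time_s: 11.45
position: [0.4877, -0.0199, -0.0002]
tcp_rot: [[0.972, -0.234, 0.002], [-0.234, -0.972, -0.001], [0.002, 0.001, -1.0]]
force: [0.4, -0.9, 6.0]
opening: 0.007
grasp_force: 5.3
```

```bash
python3 - <<'E'
from h import *
s,R=st()
E
python3 prof.py|tail -4
```

```text
t 11.45 p [ 4.877e-01 -1.990e-02 -2.000e-04] clamp [  0.7 -34.2] F [ 0.4 -0.9  6. ] op 0.01 gf 5.3285065754607785
[[ 0.972 -0.234  0.002]
 [-0.234 -0.972 -0.001]
 [ 0.002  0.001 -1.   ]]
pl 0.05 [214, 214, 214, 214, 212, 210, 203, 198, 182, 159, 137, 117, 96, 81, 67, 55, 43, 38, 44, 61, 75, 77, 80, 95, 115]
pl 0.058 [216, 216, 216, 217, 216, 213, 207, 197, 184, 164, 141, 120, 101, 79, 68, 57, 45, 33, 23, 14, 9, 11, 26, 52, 73]
pl 0.05 [226, 220, 219, 228, 229, 226, 203, 172, 133, 112, 107, 107, 108, 108, 108, 106, 104, 101, 97, 93, 89, 85, 82, 79, 71]
pl 0.058 [164, 162, 169, 179, 173, 166, 169, 182, 180, 170, 153, 134, 119, 108, 107, 107, 106, 99, 97, 95, 93, 90, 85, 77, 67]
```

Emit:
{"name": "move_arm", "arguments": {
  "increments": [
    {"xyz": [0,-2,-0.3],"roll": 0,"grip": 0},
    {"xyz": [0,-2,0],"roll": 0,"grip": 0},
    {"xyz": [0,-2,0],"roll": 0,"grip": 0},
    {"xyz": [0,-2,0],"roll": 0,"grip": 0},
    {"xyz": [0,0,0],"roll": 0,"grip": 0}
  ]
}}

```text
time_s: 11.92
position: [0.4897, -0.0115, -0.0002]
tcp_rot: [[0.972, -0.235, 0.002], [-0.235, -0.972, -0.0], [0.002, -0.0, -1.0]]
force: [1.8, 0.3, 2.5]
opening: 0.005
grasp_force: 2.6
```

Emit:
{"name": "move_arm", "arguments": {
  "increments": [
    {"xyz": [0,-1,0],"roll": 0,"grip": 0},
    {"xyz": [0,-1,0],"roll": 0,"grip": 0},
    {"xyz": [0,0,0],"roll": 0,"grip": 0}
  ]
}}

```text
time_s: 12.17
position: [0.4901, -0.0093, -0.0002]
tcp_rot: [[0.972, -0.234, 0.002], [-0.234, -0.972, 0.0], [0.002, -0.0, -1.0]]
force: [1.1, -0.3, 2.8]
opening: 0.008
grasp_force: 1.4
```

Emit:
{"name": "move_arm", "arguments": {
  "increments": [
    {"xyz": [0,-1,0],"roll": 0,"grip": 0},
    {"xyz": [0,0,0],"roll": 0,"grip": 0}
  ]
}}

```text
time_s: 12.33
position: [0.49, -0.0083, -0.0002]
tcp_rot: [[0.972, -0.234, 0.001], [-0.234, -0.972, 0.0], [0.001, -0.0, -1.0]]
force: [2.4, -0.3, 3.0]
opening: 0.009
grasp_force: 1.4
```

Emit:
{"name": "move_arm", "arguments": {
  "increments": [
    {"xyz": [0,-1,0],"roll": 0,"grip": 0},
    {"xyz": [0,0,0],"roll": 0,"grip": 0}
  ]
}}

```text
time_s: 12.5
position: [0.4901, -0.0076, -0.0002]
tcp_rot: [[0.972, -0.234, 0.001], [-0.234, -0.972, -0.0], [0.001, 0.0, -1.0]]
force: [1.5, -1.9, 2.2]
opening: 0.003
grasp_force: 1.7
```

Emit:
{"name": "move_arm", "arguments": {
  "increments": [
    {"xyz": [0,-0.8,0],"roll": 0,"grip": 0},
    {"xyz": [0,0,0],"roll": 0,"grip": 0}
  ]
}}

```text
time_s: 12.67
position: [0.4902, -0.0069, -0.0002]
tcp_rot: [[0.972, -0.234, 0.001], [-0.234, -0.972, -0.0], [0.001, 0.0, -1.0]]
force: [1.4, -3.0, 2.3]
opening: 0.005
grasp_force: 1.8
```

Emit:
{"name": "move_arm", "arguments": {
  "increments": [
    {"xyz": [0,-0.8,0],"roll": 0,"grip": 0},
    {"xyz": [0,0,0],"roll": 0,"grip": 0}
  ]
}}

```text
time_s: 12.83
position: [0.4904, -0.0061, -0.0002]
tcp_rot: [[0.972, -0.234, 0.001], [-0.234, -0.972, -0.0], [0.001, 0.0, -1.0]]
force: [2.1, -2.5, 2.6]
opening: 0.003
grasp_force: 2.0
```

```bash
cat > hole.py <<'E'
from h import *
s,R=st();p,d=bot.capture("side");g=cv2.cvtColor(p,cv2.COLOR_RGB2GRAY).astype(np.float32)
a=cv2.imread("pics/side0.png",0).astype(np.float32)
for im in(a,g):
  for x in(-22,0):
    ys=np.arange(-160,-40,3.);pts=proj([[*tocl(x,y),.037] for y in ys],"side").astype(np.float32)
    v=cv2.remap(im,pts[:,0].copy(),pts[:,1].copy(),cv2.INTER_LINEAR).ravel().astype(int);print(x,list(zip(ys.astype(int).tolist(),v.tolist())) if x==0 and im is g else v.tolist())
E
python3 hole.py
```

```text
t 12.83 p [ 4.904e-01 -6.100e-03 -2.000e-04] clamp [  0.  -20.2] F [ 2.1 -2.5  2.6] op 0.0 gf 1.9886514387326315
[[ 0.972 -0.234  0.001]
 [-0.234 -0.972 -0.   ]
 [ 0.001  0.    -1.   ]]
-22 [122, 122, 124, 124, 118, 99, 121, 185, 211, 213, 214, 213, 213, 213, 213, 214, 213, 214, 214, 214, 214, 214, 213, 214, 213, 214, 213, 214, 215, 214, 214, 215, 211, 208, 198, 168, 138, 105, 80, 63]
0 [163, 192, 207, 215, 196, 157, 149, 190, 193, 147, 87, 61, 70, 126, 192, 212, 213, 213, 212, 192, 129, 74, 61, 83, 147, 201, 214, 214, 213, 213, 215, 197, 134, 49, 11, 7, 6, 7, 8, 7]
-22 [231, 232, 232, 233, 232, 197, 152, 150, 153, 156, 158, 162, 164, 170, 166, 165, 167, 186, 219, 212, 156, 111, 106, 121, 154, 176, 163, 167, 191, 203, 208, 213, 223, 218, 215, 224, 221, 219, 202, 139]
0 [(-160, 41), (-157, 31), (-154, 29), (-151, 25), (-148, 19), (-145, 16), (-142, 17), (-139, 18), (-136, 17), (-133, 15), (-130, 23), (-127, 44), (-124, 60), (-121, 49), (-118, 27), (-115, 19), (-112, 14), (-109, 16), (-106, 16), (-103, 17), (-100, 16), (-97, 16), (-94, 15), (-91, 16), (-88, 17), (-85, 34), (-82, 58), (-79, 60), (-76, 48), (-73, 39), (-70, 39), (-67, 38), (-64, 39), (-61, 40), (-58, 40), (-55, 35), (-52, 31), (-49, 26), (-46, 25), (-43, 22)]
```

Emit:
{"name": "move_arm", "arguments": {
  "increments": [
    {"xyz": [0,-0.7,0],"roll": 0,"grip": 0},
    {"xyz": [0,0,0],"roll": 0,"grip": 0}
  ]
}}

```text
time_s: 13.05
position: [0.4905, -0.0057, -0.0002]
tcp_rot: [[0.972, -0.234, 0.0], [-0.234, -0.972, -0.001], [0.0, 0.001, -1.0]]
force: [2.2, -4.7, 2.7]
opening: 0.006
grasp_force: 3.2
```

Emit:
{"name": "move_arm", "arguments": {
  "increments": [
    {"xyz": [0,-0.7,0],"roll": 0,"grip": 0},
    {"xyz": [0,0,0],"roll": 0,"grip": 0}
  ]
}}

```text
time_s: 13.22
position: [0.4905, -0.0054, -0.0002]
tcp_rot: [[0.972, -0.233, 0.0], [-0.233, -0.972, -0.001], [0.0, 0.001, -1.0]]
force: [0.8, -7.0, 3.3]
opening: 0.008
grasp_force: 4.4
```

Emit:
{"name": "move_arm", "arguments": {
  "increments": [
    {"xyz": [0,-0.8,0],"roll": 0,"grip": 0},
    {"xyz": [0,0,0],"roll": 0,"grip": 0}
  ]
}}

```text
time_s: 13.38
position: [0.4906, -0.0052, -0.0002]
tcp_rot: [[0.973, -0.233, -0.0], [-0.233, -0.973, -0.002], [0.0, 0.002, -1.0]]
force: [0.3, -9.2, 2.7]
opening: 0.005
grasp_force: 5.9
```

Locked: the force rises with no motion. I'm backing off, lifting and checking.

Emit:
{"name": "move_arm", "arguments": {
  "increments": [
    {"xyz": [0,5,-1],"roll": 0,"grip": 0},
    {"xyz": [0,0,-20],"roll": 0,"grip": 0},
    {"xyz": [0,0,-40],"roll": 0,"grip": 0},
    {"xyz": [0,0,-40],"roll": 0,"grip": 50},
    {"xyz": [0,0,-40],"roll": 0,"grip": 50}
  ]
}}

```text
time_s: 13.8
position: [0.4861, -0.0073, 0.1409]
tcp_rot: [[0.972, -0.234, -0.007], [-0.234, -0.972, 0.003], [-0.008, -0.001, -1.0]]
force: [0.8, -0.4, 0.9]
opening: 0.084
grasp_force: 0.0
```

```bash
cat > look.py <<'E'
from h import *
import sys
s,R=st();p,d=bot.capture("side")
cv2.imwrite("pics/"+sys.argv[1],cv2.resize(p[210:350,290:420,::-1],None,fx=4.2,fy=4.2,interpolation=cv2.INTER_CUBIC))
P,uv=cloud(d,"side");cl=np.array((P[:,:2]-C)@np.c_[CX,CY])*1e3
def r(x0,x1,y0,y1,z0,z1): return (cl[:,0]>x0)&(cl[:,0]<x1)&(cl[:,1]>y0)&(cl[:,1]<y1)&(P[:,2]>z0)&(P[:,2]<z1)
k=r(-24,24,-45,20,.0645,.0685);print("plate/top y",np.percentile(cl[k,1],[2,10,50,90,98]).round(1))
k=r(-24,24,-20,50,.058,.068);print("block top",k.sum(),np.percentile(cl[k,0],[3,97]).round(1),np.percentile(cl[k,1],[3,97]).round(1))
k=r(-24,24,40,110,.085,.097)
if k.sum()>5:
    rc=cv2.minAreaRect(cl[k].astype(np.float32));print("bar top",k.sum(),rc)
k=r(-8,8,-70,-54,.030,.05);print("pin z",np.percentile(P[k,2],[50,90,98]).round(4) if k.sum() else None)
E
python3 look.py d1.png
```

```text
t 13.8 p [ 0.4861 -0.0073  0.1409] clamp [ -3.8 -22.3] F [ 0.8 -0.4  0.9] op 0.08 gf 0.0
[[ 0.972 -0.234 -0.007]
 [-0.234 -0.972  0.003]
 [-0.008 -0.001 -1.   ]]
plate/top y [-7.8 -5.2  5.8 17.  19.7]
block top 658 [-22.6  19.6] [-5.9 47.5]
bar top 205 ((-1.2364120483398438, 82.0850830078125), (14.175004005432129, 45.10652542114258), 74.95601654052734)
pin z [0.039  0.0431 0.0445]
```

View pics/d1.png

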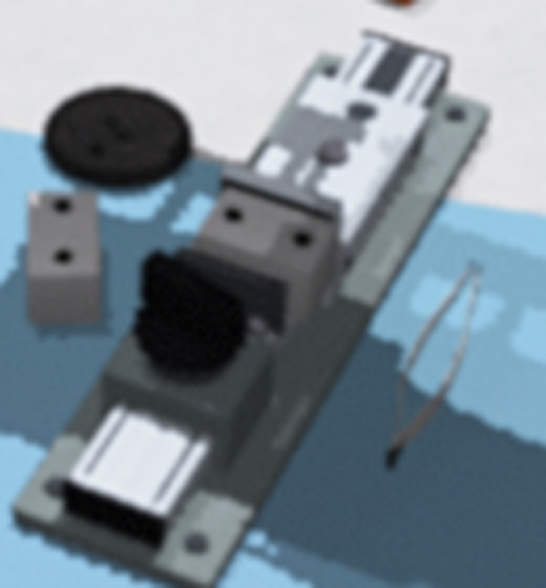

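The picture shows the pin out of the next hole at (332,152) and the first hole in front of the pin hidden behind the plate. The block is upright against the jaw at (265,235), and the bar top is at (195,290). Next I'll locate the knob precisely from the earlier top depth and the side view.

```bash
python3 - <<'E'
from h import *
s,R=st();print(np.round(s["joint_positions"],1))
d=np.load("top_d.npy");sd=bot.capture("side")[1]
for n,dd in(("top",d),("side",np.load("side_d.npy")),("side",sd)):
    P,uv=cloud(dd,n);cl=np.array((P[:,:2]-C)@np.c_[CX,CY])*1e3
    for z0,z1 in((.055,.07),(.08,.1),(.087,.097)):
        k=(abs(cl[:,0])<28)&(cl[:,1]>45)&(cl[:,1]<110)&(P[:,2]>z0)&(P[:,2]<z1)
        if k.sum()>8:
            q=cl[k].astype(np.float32);q=q[np.linalg.norm(q-np.median(q,0),axis=1)<26]
            print(n,z0,k.sum(),np.median(P[k,2]).round(4),np.mean(q,0).round(1),[np.round(a,1) for a in cv2.minAreaRect(q)], np.percentile(q,[2,98],axis=0).round(1).tolist())
# bar side in top image: dark-grey difference
E
```

```text
t 13.85 p [ 0.4918 -0.0084  0.1482] clamp [  2.  -22.1] F [ 1.8 -0.1  3. ] op 0.13 gf 0.0
[[ 0.972 -0.234  0.008]
 [-0.234 -0.972 -0.001]
 [ 0.008 -0.001 -1.   ]]
[-1.410e+01  2.290e+01  1.035e+02  1.000e-01  5.310e+01  8.940e+01]
top 0.055 255 0.0673 [-1.  76.4] [array([-1.5, 75.1]), array([47.8, 39.4]), np.float64(54.4)] [[-19.1, 60.2], [17.6, 97.0]]
top 0.08 175 0.0899 [ 0.1 80.7] [array([ 0.3, 81.3]), array([12.4, 43.8]), np.float64(74.8)] [[-19.7, 71.5], [20.5, 90.1]]
top 0.087 151 0.0903 [ 0.4 81.1] [array([ 0.6, 81.2]), array([11.9, 42.5]), np.float64(74.0)] [[-18.9, 72.0], [20.3, 90.4]]
side 0.055 307 0.0659 [-1.7 92.8] [array([-2.8, 89.6]), array([43.7, 29.8]), np.float64(13.1)] [[-21.7, 77.6], [19.4, 102.7]]
side 0.08 264 0.0901 [-1.9 84.2] [array([-1.1, 81.9]), array([14. , 44.6]), np.float64(75.3)] [[-21.7, 73.4], [20.2, 92.1]]
side 0.087 188 0.0911 [-1.6 83.2] [array([-1.3, 81.7]), array([13.8, 44.2]), np.float64(73.8)] [[-21.4, 73.2], [19.0, 91.6]]
side 0.055 318 0.0663 [-1.  92.7] [array([-3. , 89.6]), array([43.6, 28. ]), np.float64(16.0)] [[-21.4, 78.9], [19.5, 102.2]]
side 0.08 262 0.0901 [-2.1 84.2] [array([-1.3, 82. ]), array([14.1, 45.3]), np.float64(75.6)] [[-22.0, 73.3], [19.9, 91.7]]
side 0.087 182 0.0911 [-1.6 83. ] [array([-1.6, 82.1]), array([14.1, 44.7]), np.float64(75.6)] [[-21.8, 73.0], [19.3, 91.1]]
```

Emit:
{"name": "move_arm", "arguments": {
  "increments": [
    {"xyz": [0,-35,0],"roll": 0,"grip": 50},
    {"xyz": [0,-35,0],"roll": 0,"grip": 50},
    {"xyz": [0,-34,0],"roll": 0,"grip": 50},
    {"xyz": [0,0,0],"roll": -0.125,"grip": 50},
    {"xyz": [0,0,0],"roll": -0.125,"grip": 50}
  ]
}}

```text
time_s: 14.32
position: [0.5111, 0.0951, 0.1389]
tcp_rot: [[1.0, 0.023, -0.006], [0.023, -1.0, 0.001], [-0.006, -0.001, -1.0]]
force: [-0.6, -0.4, -0.0]
opening: 0.478
grasp_force: 0.0
```

Emit:
{"name": "move_arm", "arguments": {
  "increments": [
    {"xyz": [0,0,0],"roll": -0.125,"grip": 50},
    {"xyz": [0,0,0],"roll": -0.125,"grip": 50},
    {"xyz": [0,0,0],"roll": -0.125,"grip": 50},
    {"xyz": [0,0,0],"roll": -0.125,"grip": 50},
    {"xyz": [0,0,0],"roll": -0.125,"grip": 50}
  ]
}}

```text
time_s: 14.73
position: [0.5107, 0.0931, 0.1388]
tcp_rot: [[0.799, 0.601, -0.007], [0.601, -0.799, 0.001], [-0.005, -0.005, -1.0]]
force: [0.9, -0.7, 0.4]
opening: 0.503
grasp_force: 0.0
```

Emit:
{"name": "move_arm", "arguments": {
  "increments": [
    {"xyz": [0,0,0],"roll": -0.125,"grip": 50},
    {"xyz": [0,0,0],"roll": -0.125,"grip": 50},
    {"xyz": [0,0,0],"roll": -0.125,"grip": 50},
    {"xyz": [0,0,0],"roll": -0.125,"grip": 50},
    {"xyz": [0,0,0],"roll": -0.125,"grip": 50}
  ]
}}

```text
time_s: 15.15
position: [0.5108, 0.0931, 0.1388]
tcp_rot: [[0.296, 0.955, -0.007], [0.955, -0.296, 0.001], [-0.001, -0.007, -1.0]]
force: [-0.6, 1.0, 1.3]
opening: 0.501
grasp_force: 0.0
```

Emit:
{"name": "move_arm", "arguments": {
  "increments": [
    {"xyz": [0,0,0],"roll": -0.125,"grip": 50},
    {"xyz": [0,0,0],"roll": -0.125,"grip": 50},
    {"xyz": [0,0,0],"roll": -0.125,"grip": 50},
    {"xyz": [0,0,0],"roll": -0.125,"grip": 50},
    {"xyz": [0,0,0],"roll": -0.125,"grip": 50}
  ]
}}

```text
time_s: 15.57
position: [0.5107, 0.0931, 0.1388]
tcp_rot: [[-0.319, 0.948, -0.007], [0.948, 0.319, 0.001], [0.003, -0.006, -1.0]]
force: [0.4, 0.6, 0.6]
opening: 0.502
grasp_force: 0.0
```

Emit:
{"name": "move_arm", "arguments": {
  "increments": [
    {"xyz": [0,0,0],"roll": -0.125,"grip": 50},
    {"xyz": [0,0,0],"roll": -0.125,"grip": 50},
    {"xyz": [0,0,0],"roll": -0.125,"grip": 50},
    {"xyz": [0,0,0],"roll": -0.125,"grip": 50},
    {"xyz": [0,0,0],"roll": -0.125,"grip": 50}
  ]
}}

```text
time_s: 15.98
position: [0.5108, 0.0931, 0.1388]
tcp_rot: [[-0.813, 0.582, -0.007], [0.582, 0.813, 0.001], [0.006, -0.003, -1.0]]
force: [0.7, 0.0, 0.1]
opening: 0.496
grasp_force: 0.0
```

Emit:
{"name": "move_arm", "arguments": {
  "increments": [
    {"xyz": [0,0,0],"roll": -0.125,"grip": 50},
    {"xyz": [0,0,0],"roll": 0,"grip": 50}
  ]
}}

```text
time_s: 16.15
position: [0.511, 0.093, 0.139]
tcp_rot: [[-0.877, 0.48, -0.006], [0.48, 0.877, 0.001], [0.006, -0.002, -1.0]]
force: [0.7, 0.4, -0.4]
opening: 0.5
grasp_force: 0.0
```

```bash
python3 - <<'E'
from h import *
s,R=st();print(np.round(s["joint_positions"],1));to([*tocl(0,81.5),.0357],s,R);print("toolY world",np.degrees(np.arctan2(R[1,1],R[0,1])),"want 61.2")
E
```

```text
t 16.15 p [0.511 0.093 0.139] clamp [-3.2 81. ] F [ 0.7  0.4 -0.4] op 0.5 gf 0.0
[[-0.877  0.48  -0.006]
 [ 0.48   0.877  0.001]
 [ 0.006 -0.002 -1.   ]]
[ -2.1  26.   99.6   0.   54.7 -63.4]
tool mm [ -3.6   1.6 103.2]
toolY world 61.314524233877 want 61.2
```

Emit:
{"name": "move_arm", "arguments": {
  "increments": [
    {"xyz": [-3.6,1.6,20],"roll": 0,"grip": 50},
    {"xyz": [0,0,25],"roll": 0,"grip": 50},
    {"xyz": [0,0,20],"roll": 0,"grip": 50},
    {"xyz": [0,0,0],"roll": 0,"grip": 50},
    {"xyz": [0,0,0],"roll": 0,"grip": 50}
  ]
}}

```text
time_s: 16.57
position: [0.5154, 0.0924, 0.0742]
tcp_rot: [[-0.875, 0.484, -0.006], [0.484, 0.875, 0.001], [0.005, -0.002, -1.0]]
force: [0.6, -0.5, 0.5]
opening: 0.499
grasp_force: 0.0
```

```bash
python3 - <<'E'
from h import *
s,R=st();to([*tocl(0,81.5),.0357],s,R);print("toolY world",np.degrees(np.arctan2(R[1,1],R[0,1])),"want 61.2")
p,d=bot.capture("side");P,uv=cloud(d,"side");cl=np.array((P[:,:2]-C)@np.c_[CX,CY])*1e3
k=(np.hypot(cl[:,0],cl[:,1]-81)<60)&(P[:,2]>.098)&(P[:,2]<.14)
print(k.sum(),np.percentile(P[k,2],[1,5]));print(np.round(np.c_[cl[k],P[k,2]*1e3][np.argsort(P[k,2])][::8][:20]).tolist())
cv2.imwrite("pics/e1.png",cv2.resize(p[230:320,280:400,::-1],None,fx=5,fy=5,interpolation=cv2.INTER_CUBIC))
E
```

```text
t 16.57 p [0.5154 0.0924 0.0742] clamp [ 1.2 81.4] F [ 0.6 -0.5  0.5] op 0.5 gf 0.0
[[-0.875  0.484 -0.006]
 [ 0.484  0.875  0.001]
 [ 0.005 -0.002 -1.   ]]
tool mm [ 0.9 -0.2 38.5]
toolY world 61.06857111954711 want 61.2
290 [0.11246839 0.11417114]
[[3.0, 57.0, 112.0], [-11.0, 62.0, 114.0], [-3.0, 60.0, 114.0], [0.0, 114.0, 115.0], [-1.0, 58.0, 116.0], [1.0, 57.0, 117.0], [12.0, 110.0, 117.0], [14.0, 109.0, 118.0], [-1.0, 109.0, 118.0], [0.0, 113.0, 119.0], [-1.0, 60.0, 120.0], [8.0, 111.0, 120.0], [-6.0, 62.0, 121.0], [-11.0, 62.0, 122.0], [1.0, 59.0, 122.0], [-1.0, 115.0, 123.0], [-7.0, 62.0, 124.0], [-15.0, 59.0, 125.0], [16.0, 109.0, 125.0], [1.0, 112.0, 126.0]]
```

View pics/e1.png

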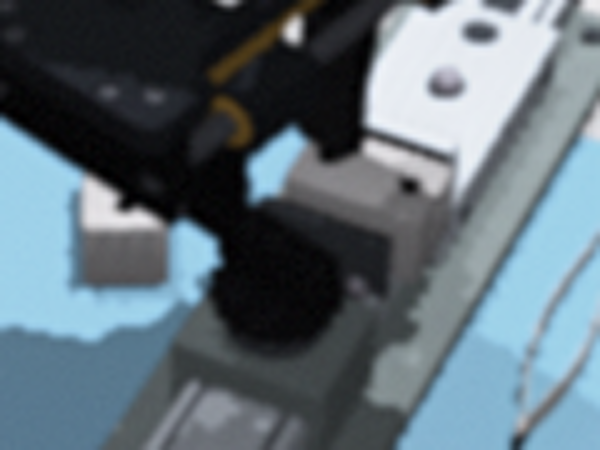

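The pin stands proud at (447,82). The fingertips are at z ≈ 0.112, which confirms the 37 mm offset, and they straddle the knob at (275,270). I'm descending and gripping.

Emit:
{"name": "move_arm", "arguments": {
  "increments": [
    {"xyz": [1,0,15],"roll": 0,"grip": 50},
    {"xyz": [0,0,15],"roll": 0,"grip": 50},
    {"xyz": [0,0,7],"roll": 0,"grip": 50},
    {"xyz": [0,0,0],"roll": 0,"grip": 30},
    {"xyz": [0,0,0],"roll": 0,"grip": 22}
  ]
}}

```text
time_s: 17.03
position: [0.5172, 0.0926, 0.0394]
tcp_rot: [[-0.876, 0.482, 0.001], [0.482, 0.876, 0.0], [-0.001, 0.0, -1.0]]
force: [-0.2, 0.8, 0.2]
opening: 0.416
grasp_force: 0.0
```

Emit:
{"name": "move_arm", "arguments": {
  "increments": [
    {"xyz": [0,0,0],"roll": 0,"grip": 0},
    {"xyz": [0,0,0],"roll": 0,"grip": 0},
    {"xyz": [0,0,0],"roll": 0,"grip": 0}
  ]
}}

```text
time_s: 17.28
position: [0.5175, 0.0926, 0.0395]
tcp_rot: [[-0.876, 0.482, 0.002], [0.482, 0.876, -0.0], [-0.001, 0.001, -1.0]]
force: [-0.5, 0.3, 0.1]
opening: 0.205
grasp_force: 0.0
```

```bash
python3 - <<'E'
from h import *
s,R=st();a=np.degrees(np.arctan2(R[1,1],R[0,1]));print("bar angle rad",np.radians(76.4-a),s["moment"])
E
```

```text
t 17.28 p [0.5175 0.0926 0.0395] clamp [ 3.1 82.1] F [-0.5  0.3  0.1] op 0.2 gf 0.0
[[-0.876  0.482  0.002]
 [ 0.482  0.876 -0.   ]
 [-0.001  0.001 -1.   ]]
bar angle rad 0.26557792281813636 [ 0.06213307 -0.10916684  0.03491327]
```

Emit:
{"name": "move_arm", "arguments": {
  "increments": [
    {"xyz": [3,0,3],"roll": 0,"grip": 0},
    {"xyz": [0,0,0],"roll": 0,"grip": 0},
    {"xyz": [0,0,0],"roll": 0,"grip": 0},
    {"xyz": [0,0,0],"roll": 0,"grip": 0}
  ]
}}

```text
time_s: 17.62
position: [0.5154, 0.0915, 0.0373]
tcp_rot: [[-0.878, 0.479, 0.003], [0.479, 0.878, -0.004], [-0.004, -0.002, -1.0]]
force: [-1.8, -9.7, 9.3]
opening: 0.137
grasp_force: 30.0
```

```bash
cat > k.py <<'E'
from h import *
s,R=st();a=np.degrees(np.arctan2(R[1,1],R[0,1]));th=np.radians(76.4-a);print("bar angle rad",th,np.round(s["moment"],3),"Fclamp",np.round([np.dot(s["force"][:2],CX),np.dot(s["force"][:2],CY)],1))
E
python3 k.py
```

```text
t 17.62 p [0.5154 0.0915 0.0373] clamp [ 1.4 80.6] F [-1.8 -9.7  9.3] op 0.14 gf 30.01588761806488
[[-0.878  0.479  0.003]
 [ 0.479  0.878 -0.004]
 [-0.004 -0.002 -1.   ]]
bar angle rad 0.26238371600592364 [-1.537  0.132  0.172] Fclamp [ 0.5 -9.9]
```

Emit:
{"name": "move_arm", "arguments": {
  "increments": [
    {"xyz": [-0.3,-1.1,-0.8],"roll": 0,"grip": 0},
    {"xyz": [-0.45,-1.5,0],"roll": 0.119,"grip": 0},
    {"xyz": [-0.6,-1.5,0],"roll": 0.119,"grip": 0},
    {"xyz": [-0.75,-1.4,0],"roll": 0.119,"grip": 0},
    {"xyz": [0,0,0],"roll": 0,"grip": 0}
  ]
}}

```text
time_s: 18.03
position: [0.5139, 0.0866, 0.0374]
tcp_rot: [[-0.651, 0.759, 0.002], [0.759, 0.651, -0.002], [-0.003, 0.0, -1.0]]
force: [-0.0, -6.5, 4.2]
opening: 0.139
grasp_force: 30.0
```

```bash
python3 k.py
```

```text
t 18.03 p [0.5139 0.0866 0.0374] clamp [ 1.1 75.5] F [-0.  -6.5  4.2] op 0.14 gf 30.00373363494873
[[-0.651  0.759  0.002]
 [ 0.759  0.651 -0.002]
 [-0.003  0.    -1.   ]]
bar angle rad 0.6250592019478126 [-1.102e+00 -7.100e-02 -1.000e-03] Fclamp [ 1.5 -6.3]
```

Emit:
{"name": "move_arm", "arguments": {
  "increments": [
    {"xyz": [-1.3,-1.8,-0.3],"roll": 0.119,"grip": 0},
    {"xyz": [-1.0,-1.2,0],"roll": 0.119,"grip": 0},
    {"xyz": [-1.1,-1.0,0],"roll": 0.119,"grip": 0},
    {"xyz": [-1.2,-0.9,0],"roll": 0.119,"grip": 0},
    {"xyz": [0,0,0],"roll": 0,"grip": 0}
  ]
}}

```text
time_s: 18.45
position: [0.5118, 0.0807, 0.0374]
tcp_rot: [[-0.232, 0.973, 0.002], [0.973, 0.232, -0.002], [-0.002, 0.001, -1.0]]
force: [0.5, -4.3, 3.6]
opening: 0.136
grasp_force: 30.0
```

```bash
python3 k.py
```

```text
t 18.45 p [0.5118 0.0807 0.0374] clamp [ 0.4 69.2] F [ 0.5 -4.3  3.6] op 0.14 gf 30.006641149520874
[[-0.232  0.973  0.002]
 [ 0.973  0.232 -0.002]
 [-0.002  0.001 -1.   ]]
bar angle rad 1.0996716415778685 [-0.941 -0.082 -0.05 ] Fclamp [ 1.5 -4. ]
```

Emit:
{"name": "move_arm", "arguments": {
  "increments": [
    {"xyz": [-1.3,-0.7,0],"roll": 0.117,"grip": 0},
    {"xyz": [-1.3,-0.6,0],"roll": 0.117,"grip": 0},
    {"xyz": [-1.4,-0.4,0],"roll": 0.117,"grip": 0},
    {"xyz": [0,0,0],"roll": 0,"grip": 0}
  ]
}}

```text
time_s: 18.78
position: [0.5101, 0.0766, 0.0374]
tcp_rot: [[0.114, 0.993, 0.001], [0.993, -0.114, -0.001], [-0.001, 0.001, -1.0]]
force: [-0.7, -5.6, 4.4]
opening: 0.138
grasp_force: 30.0
```

```bash
python3 k.py; python3 look.py f1.png|tail -5
```

```text
t 18.78 p [0.5101 0.0766 0.0374] clamp [-0.2 64.9] F [-0.7 -5.6  4.4] op 0.14 gf 30.00105768442154
[[ 0.114  0.993  0.001]
 [ 0.993 -0.114 -0.001]
 [-0.001  0.001 -1.   ]]
bar angle rad 1.44772954412638 [-1.137  0.103  0.011] Fclamp [ 0.6 -5.6]
 [-0.001  0.001 -1.   ]]
plate/top y [-9.7  1.9 11.6 18.9 19.7]
block top 187 [-23.7  17.6] [ 2.5 36.5]
bar top 213 ((-3.2323989868164062, 69.44061279296875), (40.97530746459961, 27.7362117767334), 80.43972778320312)
pin z [0.0373 0.0388 0.0392]
```

Emit:
{"name": "move_arm", "arguments": {
  "increments": [
    {"xyz": [0,0,0],"roll": 0,"grip": 40},
    {"xyz": [0,0,0],"roll": 0,"grip": 40},
    {"xyz": [0,0,0],"roll": 0,"grip": 40},
    {"xyz": [0,0,0],"roll": 0,"grip": 40},
    {"xyz": [0,0,-10],"roll": 0,"grip": 40}
  ]
}}

```text
time_s: 19.25
position: [0.5082, 0.078, 0.0456]
tcp_rot: [[0.115, 0.993, -0.004], [0.993, -0.115, 0.001], [0.0, -0.004, -1.0]]
force: [-1.1, -0.1, -0.1]
opening: 0.377
grasp_force: 0.0
```

Emit:
{"name": "move_arm", "arguments": {
  "increments": [
    {"xyz": [0,0,-25],"roll": 0,"grip": 40},
    {"xyz": [0,0,-40],"roll": 0,"grip": 40},
    {"xyz": [0,0,-40],"roll": 0,"grip": 40},
    {"xyz": [0,0,-40],"roll": 0,"grip": 40},
    {"xyz": [0,0,0],"roll": 0,"grip": 40}
  ]
}}

```text
time_s: 19.67
position: [0.5155, 0.0777, 0.2001]
tcp_rot: [[0.115, 0.993, 0.017], [0.993, -0.115, -0.001], [0.001, 0.017, -1.0]]
force: [1.5, -0.5, 0.0]
opening: 0.397
grasp_force: 0.0
```

```bash
python3 look.py g1.png; python3 - <<'E'
from h import *
d0=np.load("side_d.npy");d=bot.capture("side")[1]
for dd in(d0,d):
    P,uv=cloud(dd,"side");cl=np.array((P[:,:2]-C)@np.c_[CX,CY])*1e3
    # carriage body rear face, pad front top edge, bar
    k=(abs(cl[:,0])<20)&(cl[:,1]>50)&(cl[:,1]<115)&(P[:,2]>.04)&(P[:,2]<.056);print("carriage rear y",k.sum(),np.median(cl[k,1]).round(1))
    k=(abs(cl[:,0])<28)&(cl[:,1]>45)&(cl[:,1]<110)&(P[:,2]>.087)&(P[:,2]<.097);rc=cv2.minAreaRect(cl[k].astype(np.float32));print("bar",np.round(rc[0],1),np.round(rc[1],1),round(rc[2],1))
E
```

```text
t 19.67 p [0.5155 0.0777 0.2001] clamp [ 4.7 67.2] F [ 1.5 -0.5  0. ] op 0.4 gf 0.0
[[ 0.115  0.993  0.017]
 [ 0.993 -0.115 -0.001]
 [ 0.001  0.017 -1.   ]]
plate/top y [-10.   -7.8   1.5  16.7  19.1]
block top 529 [-23.1  21.2] [-8.7 36.2]
bar top 176 ((-1.0784170627593994, 67.99139404296875), (12.601999282836914, 44.23908996582031), 7.615703582763672)
pin z [0.0391 0.0438 0.0445]
carriage rear y 298 98.8
bar [-1.3 81.7] [13.8 44.2] 73.8
carriage rear y 291 84.5
bar [-1.2 67.9] [12.1 45.3] 7.5
```

View pics/g1.png

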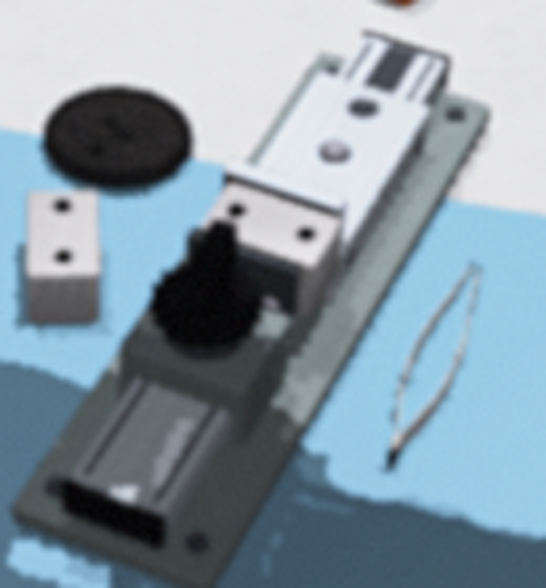

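The bar now stands at about 1.44 rad and the carriage has moved 14.2 mm. The pin is proud at (335,152), the block is upright against the jaw at (270,230), and the other things are unmoved. Handing in.

```bash
python3 -c "
from rig import bot
print(bot.hand_in())"
```

```text
the job is handed in; nothing more can be done
None
```

I handed the job in at about 20 s: the pin has snapped out in the next hole, the feed knob is at about 1.44 rad (pad about half in, judged from that angle), and the block stands upright, held against the jaw. In the last picture the spare block, tweezers and lens cap looked unmoved.

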